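Refit the wax warmer's heat dials

TASK

The heat dials of the three-well wax warmer were pulled off for cleaning and put in the hinged aluminium tin. Prise the tin's lid up with the blade of the nail file, push every dial you find in the tin onto a shaft of its own (any shaft) until it snaps fully home against the deck, then shut the lid so that it clicks and leave the file lying in the open tray of the clear organiser. Leave the other things on the ledge where they are.

Things in the scene. Friction and masses are not known exactly. Their poses are not given: they have to be found in the camera images.
- warmer: White wax warmer, fixed, 210 deep (x) x 290 wide (y) x 72 mm high with lids to 101 mm; origin: centre of its underside. Along its lower front (-x) deck, 60 mm high, stand three D-shafts 90 mm apart, each before its well
- shaft0: Bare steel D-shaft at the +y end of the deck, 17 mm tall, upright. Origin: on its axis at deck level, where a fitted dial's underside rests (origins coincide, x axes agree). 12 mm across, flat 3 mm from the axis on its +x side, tip chamfered 2 mm. A spring clip stops a dial 11 mm above the deck until pushed (about 10 N); it then snaps down and holds. Turns stiffly about z (0.08 N m)
- shaft1: Middle D-shaft, same as shaft0, with its own angle
- shaft2: D-shaft at the -y end of the deck, same as shaft0, with its own angle
- dial0: Heat dial, black plastic, 30 g, standing upright in the shut tin, pointer towards the tin's -y within 0.35 rad. Origin: centre of the flat underside. Skirt 41 mm across, 20 mm high; grip bar on top 12 thick, 38 mm long along x, from z = 20 to 34 mm. Bore in the underside: D, 17 deep, 13 mm across, its flat 3.6 mm from the axis on the +x side, below the white pointer line; 0.6 mm play
- dial1: Heat dial, same as dial0
- dial2: Heat dial, same as dial0; two or three dials are present, any of them may be absent
- tin: Hinged aluminium tin, fixed, 90 (x) x 168 (y) mm, walls and floor 2 mm, rim 38 mm high. Origin: centre of its underside; front is -x, facing the robot's right. The dials stand in a row along y, 50 mm apart. On the front a bead 8 mm proud runs below the lid's lip, leaving a slot 6 mm high (z = 32 to 38 mm) and 8 mm deep for a blade
- tin_lid (a joint): Lid angle in rad: 0 shut, stop at 2.3 (leaning back behind the tin). Hinged along the tin's rear rim (x = 45, z = 38 mm); a 3 mm plate, 98 mm from hinge to front lip, which overhangs the front wall by 8 mm. A spring catch at the front holds it shut: about 5 N at the lip to open it, about 4 N down on its front to click it shut. The stiff hinge stays where left
- lid_lip (a point): Middle of the lid's front lip at its underside edge, 98 mm from the hinge
- file: Steel nail file lying flat: black handle 90 long (x) x 14 wide (y) x 12 mm high, origin at the centre of the handle's underside; blade 12 wide and 2 mm thick at mid-height (z = 5 to 7 mm), from x = 45 to 125 mm, the last 6 mm only 8 mm wide. 50 g
- file_tip (a point): Tip of the file's blade (x = 125 mm, z = 6 mm in the file's frame)
- file_butt (a point): Butt end of the file's handle (x = -45 mm, z = 6 mm in the file's frame)
- organiser: Clear acrylic organiser, fixed. Origin: centre of the underside of its low open tray, which is 206 (x) x 76 (y) mm outside, walls and floor 3 mm, 22 mm high, long side along x; behind it (x = 103 to 169 mm) are slotted compartments 60 mm high with cosmetics up to 130 mm high
- soap: White soap bar, 55 x 85 x 25 mm, on a dish; leave it alone. Origin: centre of its underside
- comb: Black plastic comb, 150 x 30 x 4 mm, lying flat; leave it alone. Origin: centre of its underside
- curler: Silver eyelash curler, about 130 x 75 x 9 mm, lying flat; leave it alone. Origin: centre of its underside
- cream: White cream jar, 56 mm across, 50 mm high; leave it alone. Origin: centre of its underside
- shampoo: White shampoo bottle, 52 mm across, 150 mm high; leave it alone. Origin: centre of its underside
- cup: Aluminium cup, 72 mm across, 85 mm high; leave it alone. Origin: centre of its underside
Not all that is in view belongs to the job. Leave any green or purple look-alike of the tin alone.

How it is judged:
By the outcome, as a careful person would: the job done as asked, in the order asked, and still so for the second after the job is handed in, with the robot touching nothing.
Of dial0, dial1, dial2 only 2 to 3 are there at a start; the rules pass over those that are not, and their reading is None.
At some moment in a run one of file may be knocked a few centimetres aside while the robot is not near it.
Once in a run the grip may slacken for a moment while it holds something.
It also fails if it takes over 192 s, if anything falls off the work surface, if the arm or the gripper's body presses on something with over 40 N, if the wrist force passes 120 N, or if a joint passes its speed limit or range.

ROBOT

A 6-joint arm with a two-finger parallel gripper is mounted at the origin on the work surface. World frame = base frame: x ahead of the robot, y to its left, z up, the work surface at z = 0. Lengths are in m, angles in degrees, forces in N, time in s.
With the tool pointing down it reaches from about 0.4 to 0.825 m from the base axis. Payload 7 kg.
Tool frame: the origin (TCP) lies at the very end of the fingers, on their centre line; the grasp point (between the pads) lies hold_point_z behind it (hold_point_z is the distance from the TCP to the grasp point, in m); z points along the fingers, y is the direction in which the jaws open and shut (so a half turn about z gives the same grasp; the last joint's range is limited). The gripper opens to 88 mm and grips with 3 to 60 N. Pads are 19 mm wide; open, the fingers measure 130 mm over their backs; the gripper's body (78 mm by 193 mm) begins 47 mm behind the grasp point.
Start: joints at [-52.305, 20.546, 0.682, 0, -70.136, -16.507], TCP at [0.244, -0.629, 0.203] pointing down, gripper open.
Joint ranges: [-176.03, 176.03], [-82.01, 121.73], [-58.28, 71.71], [-173.87, 95.51], [-174.79, -0.11], [-173.66, 173.66]. Speed limits (degrees/s): [136.94, 136.94, 172.46, 180, 180, 180].

INTERFACE

Orientations are given as [roll, pitch, yaw] about the fixed x, y, z axes, in that order (R = Rz(yaw) Ry(pitch) Rx(roll)).
In Python, from plant import get_obs, snapshot, close_job, hold_point_z gives the robot as it stands. The module is installed in compiled form; this text tells all that it offers.
- The arm moves only by the tool jog_arm, never from a script. Its argument "commands" is a list of rows, each a list of 4 numbers: the shift along the world's x, y, z in mm, then the turn about the world's z in degrees. In form: [[x, y, z, turn], ...]. A call has exactly 10 rows; each row shifts and turns the commanded pose from where the row before left it; what a row does not reach is not made up. A row lasts 1/12 s, in which the tool goes at most 41.7 mm and 7.16 degrees, less where a joint would pass 70% of its speed; a pose out of reach is approached as far as the arm can. A call is refused whole if a number of a shift passes 41.7 or a number of a turn 7.16, either way. A call with a gripper value outside its range is refused whole. "fingers" is the finger opening in mm, from 0 to 87.6, set as the call begins (left out, the last holds). The fingers move at their own pace and stop on an object; the grip force is fixed at half the most. Time passes only in rows, so rows that do not move let the fingers close, or fill a call up. It gives the time, the measured TCP pose, the force and the opening at its end, in the units of the state.
- get_obs(): the state, without advancing time (a new reading comes with each control period).
- snapshot(name): name is "scene" or "top" or "wrist"; returns a dict with "image" (420x560x3 uint8, red, green, blue), "fov_y" (degrees; the focal length in pixels is half the picture's height over the tangent of half this angle, whatever the lens; pixels are square), "cx", "cy" (the principal point, pixels), "dist_coeffs" ([k1, k2, p1, p2, k3] as OpenCV has them; the pictures are not rectified), "rvec" (rotation vector, rad) and "tvec" (3), from world to camera coordinates, as OpenCV has them; the wrist camera has in their place "mount" (4x4, takes a point from camera to tool coordinates, whose origin is the TCP and whose axes are the flange's). Camera axes: x right, y down, z forward; pixel columns grow to the right and rows downward; lengths in m; the calibration is good to about 2 mm. A picture is of the moment at which its call begins: read the wrist's pose just before it. There is no depth.
- close_job(): hands the job in, once; it reports no verdict.
The state is a dict: "clock": time; "joint_pos": joint angles; "qvel": joint speeds; "tau": joint torques, N m; "tool_pos": TCP position; "orientation": TCP orientation; "force": force on the tool from outside, world axes, zero at the start; "moment": the same for the moment, N m; "opening": finger opening in m.
Only numpy, scipy, OpenCV 4.12 (cv2) and the standard library are available. Lean on these libraries where they do the work, as an engineer would, in place of code of your own. Each camera call takes 0.05 s, during which the arm holds its last target.

## Working session

There is one attempt and no reset: what is moved stays moved. The work goes in short steps, Python scripts to look and compute and a tool call to move; the robot and the scene stay as the last step left them, time stands still between calls to the robot, and variables do not carry over. Pictures are saved under pics/ and viewed, and the job is handed in when it is done.

Besides the shell and the picture viewer there is one more tool, called after "Call:" by a JSON object that holds its "api" and its "payload", one argument or row to a line. jog_arm: Moves the arm, as the interface text tells. Its arguments: {"type":"object","properties":{"commands":{"type":"array","items":{"type":"array","items":{"type":"number"}}},"fingers":{"type":"number"}},"required":["commands"]}

```bash
mkdir -p pics; cat > h.py <<'E'
import cv2,numpy as np,pickle
from plant import get_obs,snapshot,hold_point_z
from scipy.spatial.transform import Rotation as R
def snap(name,out=None):
    o=get_obs(); s=snapshot(name); s['obs']=o
    if out:
        cv2.imwrite(f'pics/{out}.png',s['image'][:,:,::-1]); pickle.dump(s,open(f'pics/{out}.pkl','wb'))
    return s
def load(out): return pickle.load(open(f'pics/{out}.pkl','rb'))
def cam(s):
    H=s['image'].shape[0]; f=H/2/np.tan(np.radians(s['fov_y']/2))
    K=np.array([[f,0,s['cx']],[0,f,s['cy']],[0,0,1.]]); d=np.array(s['dist_coeffs'],float)
    if 'rvec' in s and s['rvec'] is not None:
        Rm=cv2.Rodrigues(np.array(s['rvec'],float))[0]; t=np.array(s['tvec'],float).ravel()
    else:
        o=s['obs']; T=np.eye(4); T[:3,:3]=R.from_euler('xyz',o['orientation'],degrees=True).as_matrix(); T[:3,3]=o['tool_pos']
        C=T@np.array(s['mount']); Rm=C[:3,:3].T; t=-Rm@C[:3,3]
    return K,d,Rm,t
def ray(s,px):
    K,d,Rm,t=cam(s)
    n=cv2.undistortPoints(np.array(px,float).reshape(-1,1,2),K,d).reshape(-1,2)
    D=np.c_[n,np.ones(len(n))]@Rm
    return -Rm.T@t,D
def plane(s,px,z):
    c,D=ray(s,px); return c+D*((z-c[2])/D[:,2])[:,None]
def proj(s,P):
    K,d,Rm,t=cam(s)
    return cv2.projectPoints(np.array(P,float).reshape(-1,1,3),cv2.Rodrigues(Rm)[0],t,K,d)[0].reshape(-1,2)
def tri(s1,p1,s2,p2):
    c1,d1=ray(s1,[p1]);c2,d2=ray(s2,[p2]);d1=d1[0]/np.linalg.norm(d1[0]);d2=d2[0]/np.linalg.norm(d2[0])
    A=np.c_[d1,-d2];x=np.linalg.lstsq(A,c2-c1,rcond=None)[0]
    a=c1+x[0]*d1;b=c2+x[1]*d2
    return (a+b)/2,np.linalg.norm(a-b)
E
python3 - <<'E'
from h import *
o=get_obs();print(o,hold_point_z)
for n in['scene','top','wrist']:
    s=snap(n,n+'0');print(n,s['fov_y'],s['cx'],s['cy'],s['dist_coeffs'])
    K,d,Rm,t=cam(s);print(-Rm.T@t,Rm)
    if n=='wrist':print(s['mount'])
E
```

```text
{'clock': 0.0, 'joint_pos': array([-5.23048047e+01,  2.05911657e+01,  6.34287041e-01, -1.88016487e-02,
       -7.01368603e+01, -1.65065142e+01]), 'qvel': array([-0.04426707,  0.12895418, -0.00961057,  0.03541407, -0.06189037,
        0.01198707]), 'tau': array([-2.92844870e-04, -5.82713199e+01,  2.93042207e+01,  6.99670494e+00,
        6.88069253e-03, -2.07242474e-04]), 'tool_pos': array([ 0.2437405 , -0.62889024,  0.20173382]), 'orientation': array([ 1.79905102e+02, -9.68952683e-03, -1.58817714e+02]), 'force': array([ 0.69526072, -0.01560991,  0.09473889]), 'moment': array([ 0.01532713,  0.00242269, -0.03733657]), 'opening': 0.08734067234022524} 0.0188
scene 53.28092562790827 272.61025833566396 211.54728580914394 [-0.00855224  0.          0.          0.          0.        ]
[1.00223609 0.12523757 0.87111882] [[-0.15704122  0.98758709  0.00312917]
 [ 0.82253634  0.13254801 -0.55305063]
 [-0.54660042 -0.08427789 -0.83314177]]
top 47.337670247745706 283.9013971051902 209.67926799351426 [-0.13861965  0.          0.          0.          0.        ]
[0.38391563 0.03570741 1.30054954] [[-0.01188119 -0.99978381  0.01706398]
 [-0.99587878  0.01029685 -0.09010793]
 [ 0.08991274 -0.01806424 -0.99578581]]
wrist 70.84507814005126 282.9788458832675 210.01205965719308 [0.00247108 0.         0.         0.         0.        ]
[ 0.16830599 -0.65796098  0.3826004 ] [[-0.36154581  0.93235357  0.00120565]
 [ 0.89063187  0.34498398  0.29624469]
 [ 0.27578887  0.10817982 -0.95511132]]
[[ 1.99111538e-04 -9.55074841e-01 -2.96364655e-01  8.08809421e-02]
 [ 9.99999949e-01  2.63875949e-04 -1.78529225e-04  4.89629551e-04]
 [ 2.48712275e-04 -2.96364604e-01  9.55074845e-01 -1.80772653e-01]
 [ 0.00000000e+00  0.00000000e+00  0.00000000e+00  1.00000000e+00]]
```

View pics/scene0.png

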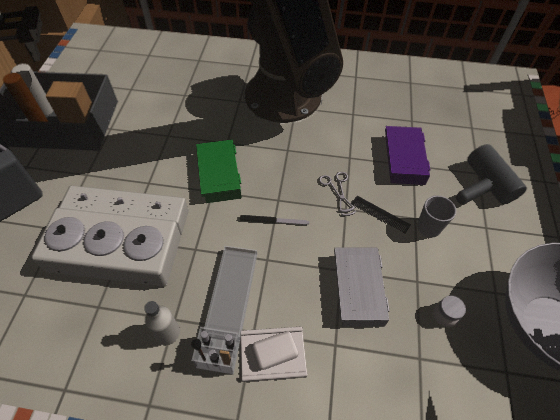

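View pics/top0.png

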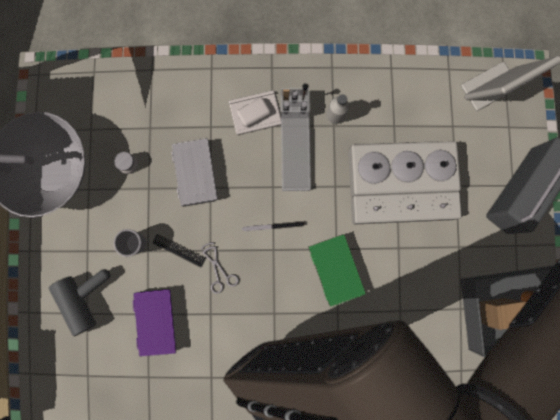

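View pics/wrist0.png

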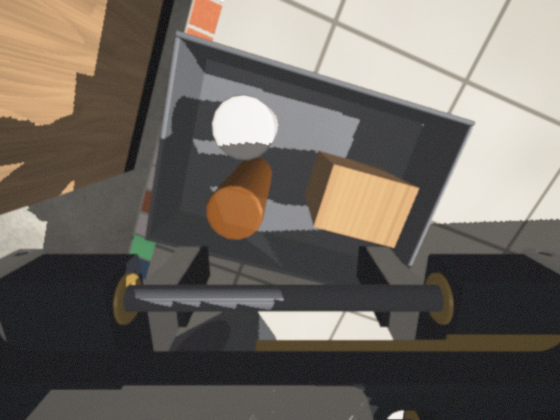

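Top view: the grey tin is at (195,170), with the green box (337,268) and purple box (154,322) as look-alikes. The clear organiser's tray is at (296,155). The file is at (275,226) with its handle on the right and blade on the left; the comb at (180,250) could be mistaken for it. The warmer is at (406,182) with its three shafts near (377,208), (410,207) and (444,205). The tin and file I want are the ones at (195,170) and (275,226). I'll check them in close crops.

```bash
python3 - <<'E'
from h import *
t=cv2.imread('pics/top0.png');s=cv2.imread('pics/scene0.png')
c=lambda im,x,y,w,h,k:cv2.resize(im[y:y+h,x:x+w],None,fx=k,fy=k,interpolation=cv2.INTER_CUBIC)
cv2.imwrite('pics/c1.png',c(t,160,125,160,120,5)); cv2.imwrite('pics/c2.png',c(s,225,200,170,130,4.6)); cv2.imwrite('pics/c3.png',c(t,345,135,125,95,6))
E
```

```text
(no output)
```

View pics/c1.png

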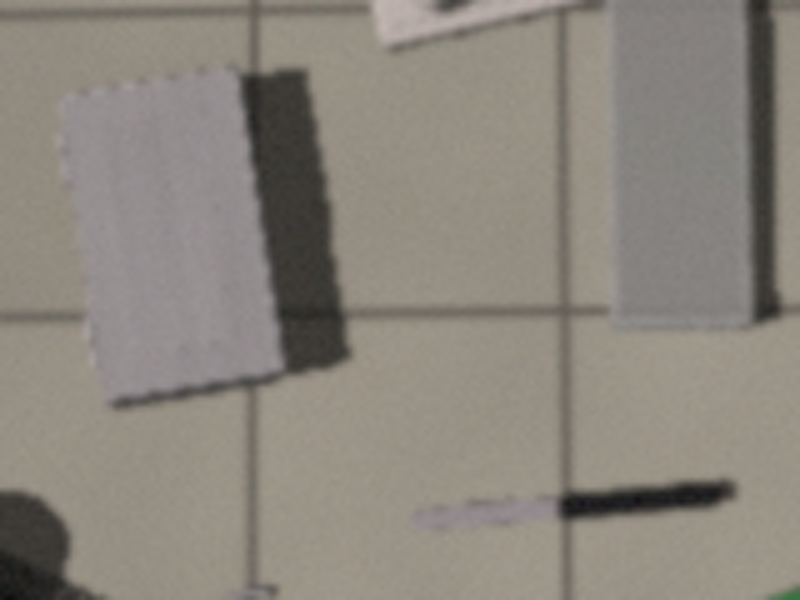

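View pics/c2.png

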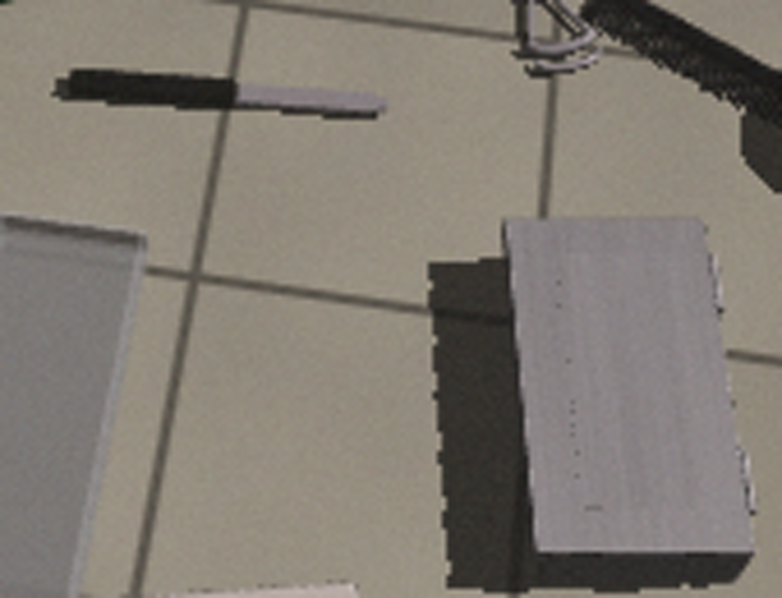

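View pics/c3.png

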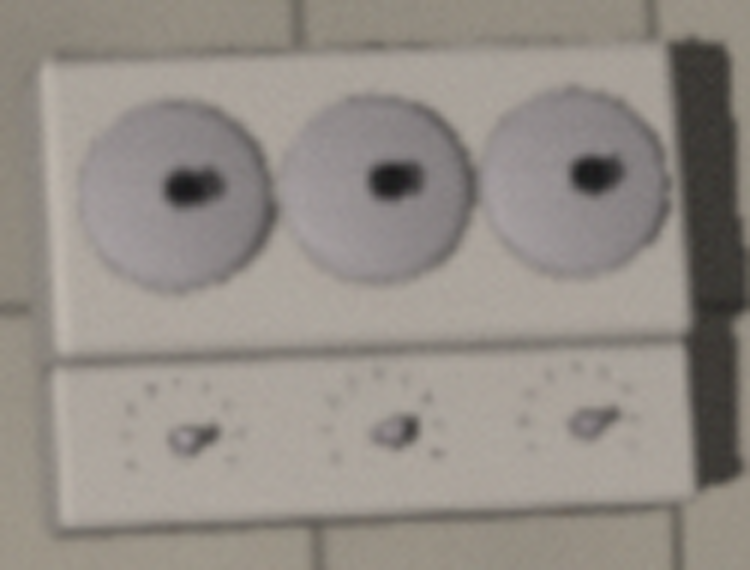

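```bash
python3 - <<'E'
from h import *
np.set_printoptions(precision=4,suppress=True)
t=load('top0');s=load('scene0')
u=lambda l,x0,y0,k:np.array(l,float)/k+[x0,y0]-0.4
lid=plane(t,u([(62,95),(238,68),(285,372),(110,403)],160,125,5),.041);print(lid,lid.mean(0))
lid2=plane(s,u([(503,218),(703,218),(752,552),(537,552)],225,200,4.6),.041);print('scene',lid2,lid2.mean(0))
for l in(lid,lid2):print([np.linalg.norm(l[i]-l[(i+1)%4]) for i in range(4)])
f=plane(t,u([(735,490),(415,520),(563,507)],160,125,5),.008);print('file',f,np.linalg.norm(f[0]-f[1]))
f=plane(s,u([(60,83),(384,105),(236,92)],225,200,4.6),.008);print('file',f,np.linalg.norm(f[0]-f[1]))
w=plane(t,u([(190,440),(393,432),(590,424)],345,135,6),.070);print('shafts',w,np.linalg.norm(w[0]-w[2]))
og=plane(t,u([(610,325),(752,325)],160,125,5),.022);print('org',og,np.linalg.norm(og[0]-og[1]))
E
```

```text
[[0.6793 0.3119 0.041 ]
 [0.6926 0.2167 0.041 ]
 [0.5279 0.1907 0.041 ]
 [0.5124 0.2838 0.041 ]] [0.603  0.2508 0.041 ]
scene [[0.5304 0.1929 0.041 ]
 [0.5148 0.2899 0.041 ]
 [0.681  0.3148 0.041 ]
 [0.696  0.2207 0.041 ]] [0.6055 0.2546 0.041 ]
[np.float64(0.09612483373781211), np.float64(0.16680016839895068), np.float64(0.09443216467226541), np.float64(0.16927004405192944)]
[np.float64(0.0982179635094411), np.float64(0.16804151193088723), np.float64(0.09525696563628808), np.float64(0.1679134274066701)]
file [[ 0.4649 -0.0488  0.008 ]
 [ 0.4505  0.1244  0.008 ]
 [ 0.4567  0.0444  0.008 ]] 0.1737001177965621
file [[ 0.4673 -0.0439  0.008 ]
 [ 0.4536  0.1281  0.008 ]
 [ 0.458   0.0496  0.008 ]] 0.17253134930549047
shafts [[ 0.4971 -0.2271  0.07  ]
 [ 0.4997 -0.3172  0.07  ]
 [ 0.5024 -0.4063  0.07  ]] 0.1793650472570901
org [[ 0.5537  0.0181  0.022 ]
 [ 0.553  -0.0585  0.022 ]] 0.07652450066643886
```

The crops show the plain aluminium tin with its front facing world -y, and the file with its blade pointing +y. The measured sizes agree with the description: lid 96×168 mm, file 173 mm, shaft pitch 90 mm, tray 76.5 mm. Next I'll move over the file.

Call:
{"api": "jog_arm", "payload": {
  "commands": [
    [10,33,0,3.7],
    [10,33,0,3.7],
    [10,33,0,3.7],
    [11,33,0,3.7],
    [11,33,0,3.7],
    [11,33,0,3.7],
    [11,33,0,3.7],
    [11,33,0,3.7],
    [11,33,0,3.7],
    [11,33,0,3.7]
  ],
  "fingers": 60
}}

```text
clock: 0.98
tool_pos: [0.3509, -0.2978, 0.2026]
orientation: [-180.0, 0.0, -121.6]
force: [0.8, -0.4, -0.3]
opening: 0.0601
```

Call:
{"api": "jog_arm", "payload": {
  "commands": [
    [11,33,0,3.7],
    [11,33,0,3.7],
    [11,33,0,3.7],
    [11,33,0,3.7],
    [11,33,0,3.7],
    [11,33,0,3.7],
    [11,34,0,3.7],
    [11,34,0,3.7],
    [11,33,0,3.7],
    [10,33,0,3.2]
  ]
}}

```text
clock: 1.82
tool_pos: [0.46, 0.0345, 0.2028]
orientation: [-180.0, 0.0, -85.1]
force: [0.4, -0.3, -0.6]
opening: 0.06
```

```bash
python3 - <<'E'
from h import *
s=snap('wrist','w1');s=snap('top','t1');o=get_obs();print(o['tool_pos'],o['orientation'],o['clock'])
E
```

```text
[0.46121823 0.03623621 0.20250467] [-1.79977630e+02  7.86740209e-03 -8.49719297e+01] 1.9167
```

View pics/w1.png

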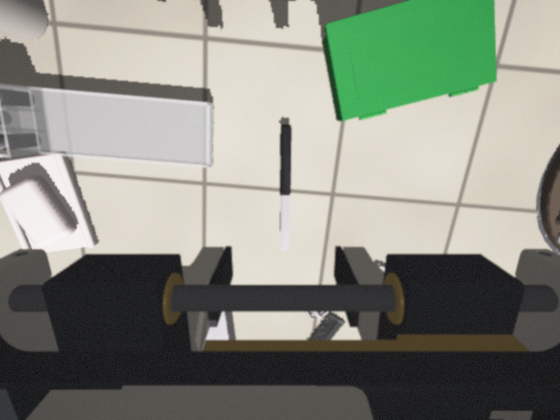

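```bash
python3 - <<'E'
from h import *
np.set_printoptions(precision=4,suppress=True)
s=load('w1');im=cv2.cvtColor(s['image'],cv2.COLOR_RGB2GRAY)
roi=im[100:260,265:305]
ys,xs=np.nonzero(roi<50);m=(ys>20)&(ys<110);print(xs[m].min()+265,xs[m].max()+265,ys[m].min()+100,ys[m].max()+100)
for y in range(112,260,8): print(y,im[y,270:302])
E
```

```text
281 289 125 192
112 [221 221 222 220 222 222 221 222 221 222 223 222 223 223 222 223 222 222
 222 223 222 223 222 223 222 223 222 223 224 223 224 224]
120 [222 223 222 222 223 222 223 220 206 177 144 107  95  95  96  92  94  94
 121 179 217 222 223 223 223 223 222 224 223 223 223 222]
128 [223 223 223 223 223 223 223 223 223 216 170  94  46  52  53  51  49  47
  48  45  82 149 205 220 223 223 222 223 224 223 223 223]
136 [222 223 223 224 223 223 222 224 217 177 105  51  45  48  51  52  54  48
  50  48  82 147 201 221 223 224 223 223 224 223 223 223]
144 [225 225 223 224 223 224 223 223 216 173 102  49  44  46  50  52  49  53
  51  50  97 174 217 222 222 223 223 223 223 222 222 221]
152 [224 223 223 224 223 223 224 223 216 172 101  49  39  47  52  52  54  52
  49  51  96 175 217 223 223 223 222 222 222 224 222 222]
160 [223 223 224 225 224 224 224 223 220 197 144  74  43  52  50  52  54  55
  53  55 108 180 217 223 223 223 224 222 223 223 225 223]
168 [223 224 223 224 223 223 224 224 219 198 141  74  43  45  50  54  55  51
  54  56 106 180 217 223 224 224 225 224 223 224 224 223]
176 
[... 780 characters left out ...]
 226 225 223 224 226 224]
224 [224 223 222 224 222 222 223 222 217 189 176 201 217 221 223 224 223 223
 222 223 224 223 222 224 223 222 223 223 223 222 225 224]
232 [221 223 221 223 222 222 221 222 221 221 220 221 221 225 224 226 225 224
 225 224 222 223 225 222 224 224 224 223 225 223 222 223]
240 [222 222 222 221 222 222 222 222 221 222 223 223 223 225 227 228 227 228
 228 224 223 222 222 221 221 221 222 223 222 221 223 223]
248 [222 221 222 223 221 222 222 222 221 221 222 225 228 228 230 229 229 226
 224 221 221 222 221 221 220 222 222 221 221 220 222 223]
256 [223 221 223 221 221 222 223 222 223 222 222 222 221 222 221 223 223 222
 222 222 223 223 222 222 219 222 223 223 222 222 222 222]
```

```bash
python3 - <<'E'
from h import *
np.set_printoptions(precision=4,suppress=True)
s=load('w1');print(s['obs']['tool_pos'],s['obs']['orientation'][2])
print(plane(s,[(285.7,122.5),(285.4,195.5)],.012)); print(plane(s,[(285.5,251.5)],.007))
print(plane(s,[(285.7,130),(285.2,190)],.012))
o=s['obs'];print(proj(s,[o['tool_pos']]))
E
```

```text
[0.46   0.0345 0.2028] -85.09687216968659
[[ 0.4628 -0.041   0.012 ]
 [ 0.4551  0.0495  0.012 ]]
[[0.4478 0.1311 0.007 ]]
[[ 0.462  -0.0323  0.012 ]
 [ 0.456   0.0423  0.012 ]]
[[282.1335 244.5548]]
```

Call:
{"api": "jog_arm", "payload": {
  "commands": [
    [-1,1,-30,0],
    [-1,1,-30,0],
    [-1,1,-30,0],
    [-1,1,-30,0],
    [-1,0,-25,0],
    [0,0,-20,0],
    [0,0,-15,0],
    [0,0,-10,0],
    [0,0,-6,0],
    [0,0,-3,0]
  ],
  "fingers": 40
}}

```text
clock: 2.75
tool_pos: [0.4544, 0.0362, 0.0028]
orientation: [179.9, -0.0, -85.3]
force: [0.0, 0.6, 0.9]
opening: 0.0401
```

Call:
{"api": "jog_arm", "payload": {
  "commands": [
    [0,0,0,0],
    [0,0,0,0],
    [0,0,0,0],
    [0,0,0,0],
    [0,0,0,0],
    [0,0,0,0],
    [0,0,0,0],
    [0,0,0,0],
    [0,0,0,0],
    [0,0,0,0]
  ],
  "fingers": 0
}}

```text
clock: 3.58
tool_pos: [0.4549, 0.0367, 0.0037]
orientation: [-180.0, -0.0, -85.3]
force: [0.4, -0.3, 0.1]
opening: 0.0003
```

The fingers closed on nothing, so I'll look again.

Call:
{"api": "jog_arm", "payload": {
  "commands": [
    [0,0,20,0],
    [0,0,30,0],
    [0,0,40,0],
    [0,0,40,0],
    [0,0,40,0],
    [0,0,20,0],
    [0,0,10,0],
    [0,0,0,0],
    [0,0,0,0],
    [0,0,0,0]
  ],
  "fingers": 40
}}

```text
clock: 4.42
tool_pos: [0.4539, 0.0363, 0.2019]
orientation: [179.8, -0.0, -85.3]
force: [0.1, 0.6, -0.8]
opening: 0.0398
```

```bash
python3 - <<'E'
from h import *
s=snap('wrist','w2');s=snap('scene','s2');o=get_obs();print(o['tool_pos'],o['orientation'],o['clock'])
E
```

```text
[0.45405974 0.03630816 0.20197078] [ 1.79828009e+02 -5.93000056e-02 -8.53180311e+01] 4.5167
```

View pics/w2.png

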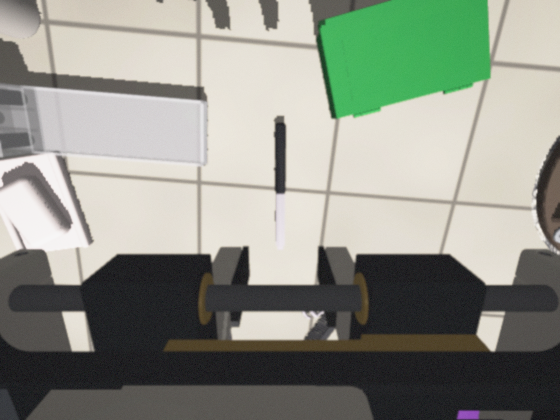

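View pics/s2.png

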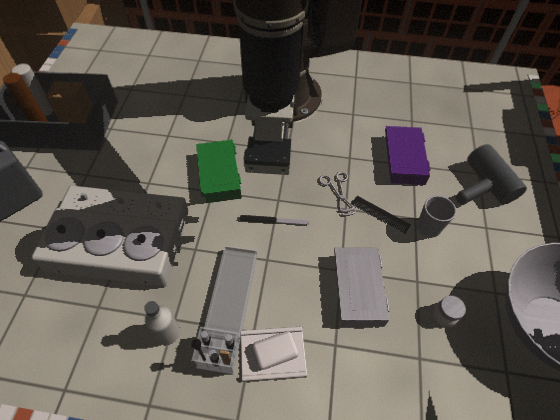

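```bash
python3 - <<'E'
from h import *
np.set_printoptions(precision=4,suppress=True)
s=load('w2');sc=load('s2');p=s['obs']['tool_pos'];g=p.copy();g[2]=0.006
print(proj(s,[p,g]),proj(sc,[p,g]),proj(sc,[[0,0,0]]))
im=cv2.imread('pics/s2.png')[90:260,190:350];cv2.imwrite('pics/c4.png',cv2.resize(im,None,fx=4,fy=3.5,interpolation=2))
E
```

```text
[[282.1377 244.5575]
 [282.1938 183.152 ]] [[270.7737 166.6717]
 [270.8155 217.9253]] [[282.7039  94.5286]]
```

View pics/c4.png

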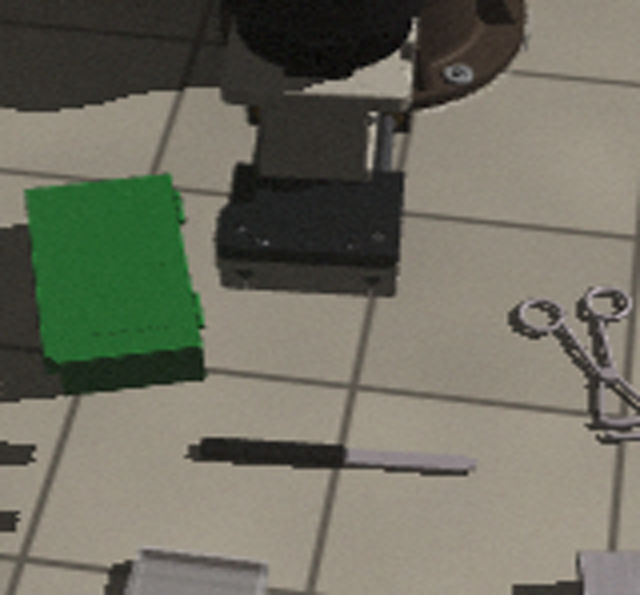

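```bash
python3 - <<'E'
from h import *
np.set_printoptions(precision=4,suppress=True)
s=load('w2');im=cv2.cvtColor(s['image'],cv2.COLOR_RGB2GRAY)
for y in (130,160,185): print(y,im[y,265:297])
print(im[110:130,280],im[186:200,280])
for n in('scene0','s2'):
    a=cv2.cvtColor(load(n)['image'],cv2.COLOR_RGB2GRAY); print(n); print(a[212:228,270]); print(a[219,234:246],a[221,300:314])
E
```

```text
130 [228 228 228 228 228 228 227 226 218 179 110  56  45  49  51  51  50  53
  51  58 112 184 222 227 228 228 227 227 228 229 227 228]
160 [229 229 227 229 229 228 228 229 223 190 120  63  46  52  55  56  56  58
  55  70 129 194 223 229 229 228 229 229 227 228 227 228]
185 [206 212 212 212 214 215 217 218 213 169  96  42  42  53  50  54  61  56
  55  82 150 207 225 228 228 227 228 229 228 228 228 229]
[227 227 229 227 221 186 126 102  99  99  96  93  76  47  41  46  51  54
  54  51] [ 56  56  58  54  57  55  71 128 189 219 223 223 224 224]
scene0
[139 140 137 144 109  35  34  32  36  29  28  53 135 141 141 143]
[141 141 138  63  53  50  31  30  26  31  25  29] [130 129 129 130 127 131 128 131 129 137 138 140 137 140]
s2
[150 149 146 146 116  39  33  34  38  29  30  55 143 147 147 149]
[147 146 146  70  51  53  31  29  33  26  29  29] [136 137 134 134 138 138 137 137 135 141 151 148 151 148]
```

```bash
python3 - <<'E'
from h import *
np.set_printoptions(precision=4,suppress=True)
w=load('w2');sc=load('s2');t=load('t1')
j=(225+236/4.6-.4,200+90/4.6-.4);b=(237,219);ti=(225+384/4.6-.4,200+105/4.6-.4)
print(j)
print('joint',tri(w,(280.2,194),sc,j),'butt',tri(w,(280.2,115.5),sc,b),'tip',tri(w,(280,249),sc,ti))
cv2.imwrite('pics/t1c.png',cv2.resize(cv2.imread('pics/t1.png'),(800,600)))
E
```

```text
(275.90434782608696, 219.16521739130434)
joint (array([0.4558, 0.05  , 0.0072]), np.float64(0.0015931955861794916)) butt (array([ 0.4632, -0.0471, -0.0053]), np.float64(0.00023827857515165343)) tip (array([0.4501, 0.1292, 0.0042]), np.float64(0.0027380401827927325))
```

View pics/t1c.png

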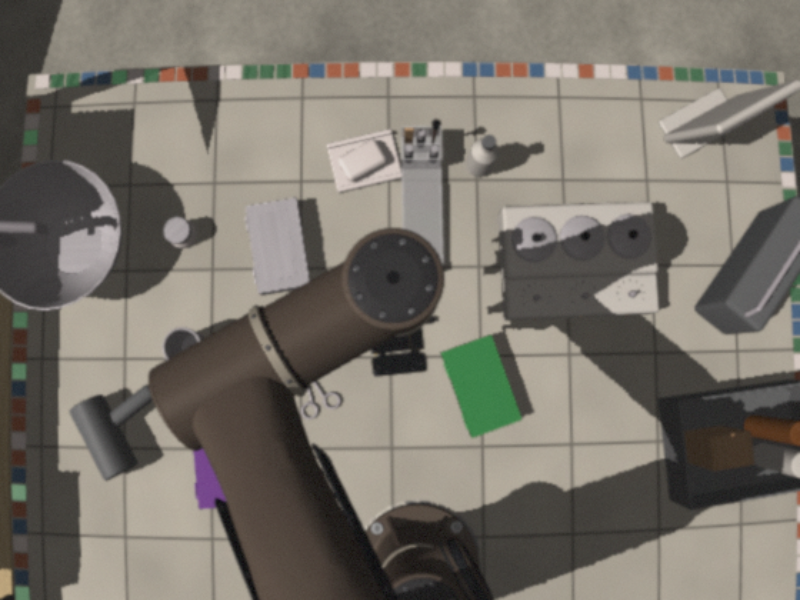

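```bash
python3 - <<'E'
from h import *
np.set_printoptions(precision=1,suppress=True)
s=load('w2');o=s['obs']
Rm=R.from_euler('xyz',o['orientation'],degrees=True).as_matrix()
for z in(0,-.0188,-.04):
    print(z,proj(s,[o['tool_pos']+Rm@np.array([x,y,z]) for x in(-.0095,.0095) for y in(-.02,.02)]).tolist())
im=cv2.imread('pics/w2.png')[225:345,180:390];cv2.imwrite('pics/c5.png',cv2.resize(im,None,fx=3.8,fy=3.8,interpolation=2))
E
```

```text
0 [[252.49774492177806, 257.51454424150836], [311.7974094735464, 257.5348665351127], [251.61962453689415, 231.20678396108997], [312.63885093491126, 231.22617968551197]]
-0.0188 [[249.4644569976507, 271.2893204676013], [314.643534884572, 271.3124843666443], [248.4002558343662, 242.72952915499312], [315.66137111270024, 242.75162690637143]]
-0.04 [[245.2308612314608, 290.5132267672019], [318.61595605151155, 290.5405891380407], [243.87623559357507, 258.9206276537305], [319.9088250490017, 258.9467317350391]]
```

View pics/c5.png

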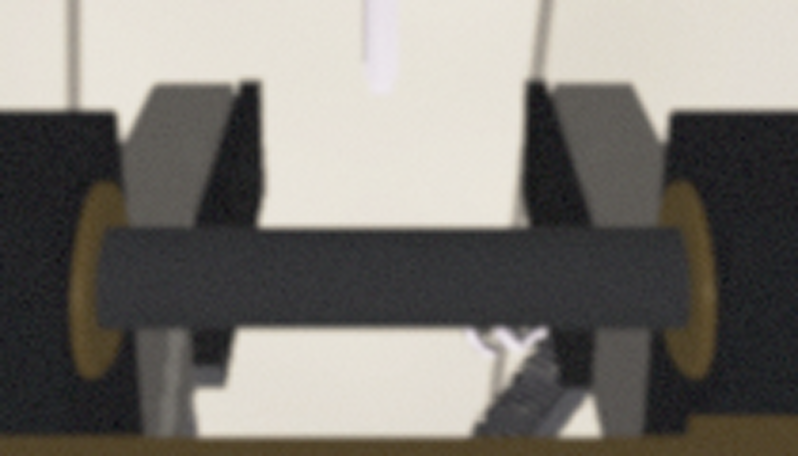

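The pads' visible ends sit about 20 mm behind the nominal TCP, so the fingers probably closed above the 12 mm handle. I'll go down again, straddling the handle, and feel for the table.

Call:
{"api": "jog_arm", "payload": {
  "commands": [
    [1,3,-35,0],
    [0,0,-35,0],
    [0,0,-35,0],
    [0,0,-35,0],
    [0,0,-25,0],
    [0,0,-18,0],
    [0,0,-10,0],
    [0,0,-4,0],
    [0,0,0,0],
    [0,0,0,0]
  ]
}}

```text
clock: 5.35
tool_pos: [0.4559, 0.0395, 0.0065]
orientation: [180.0, -0.0, -85.3]
force: [-0.2, -0.0, 0.7]
opening: 0.0399
```

```bash
python3 - <<'E'
from h import *
s=snap('wrist','w3');o=s['obs'];print(o['tool_pos'],o['force'],o['opening'])
cv2.imwrite('pics/c6.png',cv2.resize(cv2.imread('pics/w3.png'),(800,600)))
E
```

```text
[0.45586109 0.03954185 0.00651924] [-0.15063065 -0.01304945  0.72254204] 0.03988414870885893
```

View pics/c6.png

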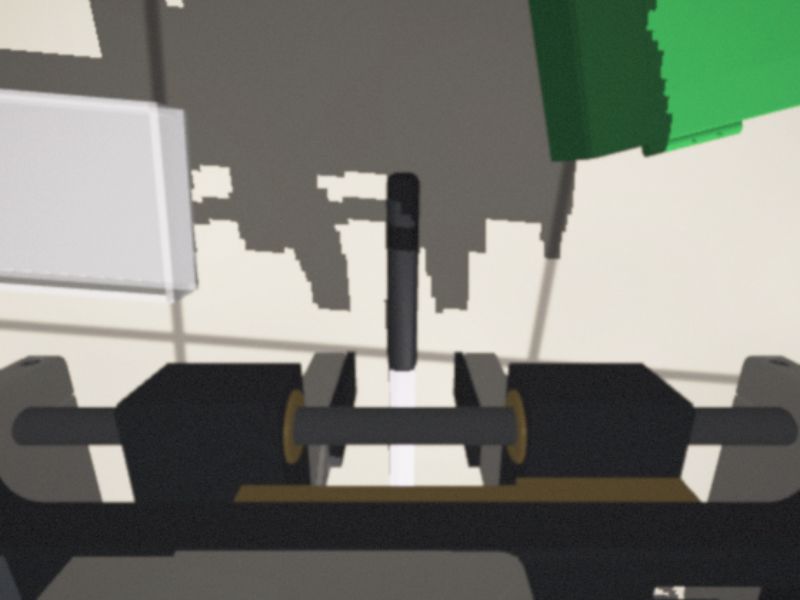

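Finger shadows (330,308) and (452,310) don't meet the fingertips (row 352), so the tips are still well above the table. I'll keep descending in small steps.

Call:
{"api": "jog_arm", "payload": {
  "commands": [
    [0,-3,-3,0],
    [0,-3,-2,0],
    [0,0,-2,0],
    [0,0,-1,0],
    [0,0,-1,0],
    [0,0,-1,0],
    [0,0,-1,0],
    [0,0,-1,0],
    [0,0,0,0],
    [0,0,0,0]
  ]
}}

```text
clock: 6.23
tool_pos: [0.4559, 0.0337, -0.0054]
orientation: [180.0, -0.0, -85.3]
force: [0.5, 0.3, 0.5]
opening: 0.0399
```

Call:
{"api": "jog_arm", "payload": {
  "commands": [
    [0,0,-1,0],
    [0,0,-1,0],
    [0,0,-1,0],
    [0,0,-1,0],
    [0,0,-1,0],
    [0,0,-1,0],
    [0,0,0,0],
    [0,0,0,0],
    [0,0,0,0],
    [0,0,0,0]
  ]
}}

```text
clock: 7.07
tool_pos: [0.456, 0.0337, -0.0113]
orientation: [-180.0, 0.0, -85.3]
force: [0.4, -0.4, -0.3]
opening: 0.04
```

```bash
python3 - <<'E'
from h import *
s=snap('wrist','w4');o=s['obs'];print(o['tool_pos'],o['force'],o['opening'])
cv2.imwrite('pics/c7.png',cv2.resize(cv2.imread('pics/w4.png'),(800,600)))
E
```

```text
[ 0.45597272  0.03365953 -0.01130343] [ 0.40433138 -0.39485887 -0.33886757] 0.039966398389504464
```

View pics/c7.png

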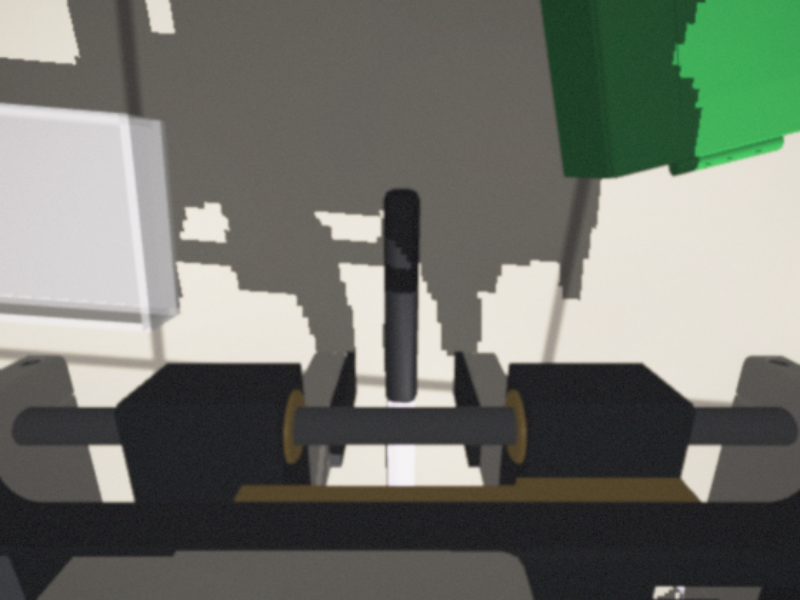

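Call:
{"api": "jog_arm", "payload": {
  "commands": [
    [0,0,0,0],
    [0,0,0,0],
    [0,0,0,0],
    [0,0,0,0],
    [0,0,0,0],
    [0,0,0,0],
    [0,0,0,0],
    [0,0,0,0],
    [0,0,0,0],
    [0,0,0,0]
  ],
  "fingers": 0
}}

```text
clock: 7.95
tool_pos: [0.4559, 0.0337, -0.0113]
orientation: [180.0, 0.0, -85.3]
force: [0.8, 0.2, 0.5]
opening: 0.0004
```

```bash
python3 - <<'E'
from h import *
s=snap('wrist','w5');o=s['obs'];print(o['tool_pos'],o['force'],o['opening'])
cv2.imwrite('pics/c8.png',cv2.resize(cv2.imread('pics/w5.png'),(800,600)))
E
```

```text
[ 0.45593163  0.03365063 -0.01134451] [0.78638056 0.15369064 0.47512658] 0.0004117459854296755
```

View pics/c8.png

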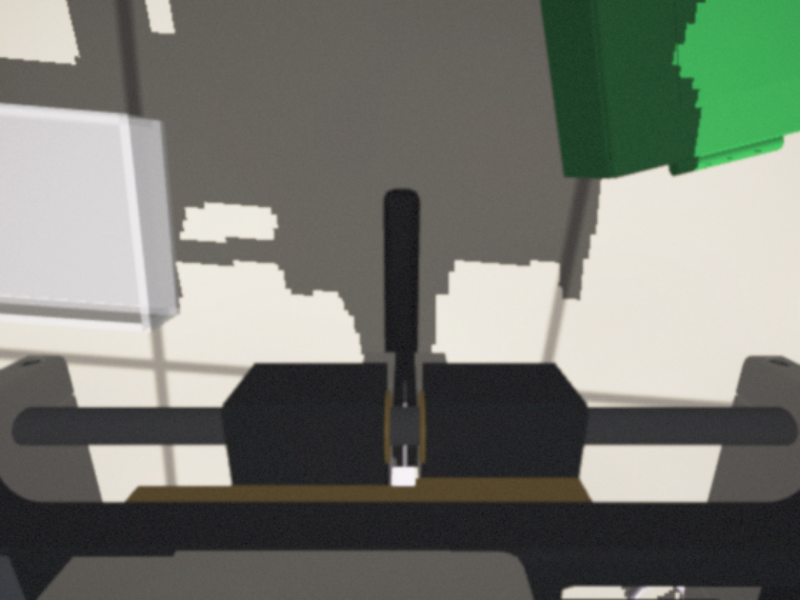

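The pads closed just above the handle (joint now hidden at 400,400). Image geometry and this result agree that the finger ends are about 24 mm above the reported TCP. I'll reopen and keep going down with force checks.

Call:
{"api": "jog_arm", "payload": {
  "commands": [
    [0,0,0,0],
    [0,0,0,0],
    [0,0,0,0],
    [0,0,-2,0],
    [0,0,-2,0],
    [0,0,-1,0],
    [0,0,-1,0],
    [0,0,-1,0],
    [0,0,-1,0],
    [0,0,0,0]
  ],
  "fingers": 34
}}

```text
clock: 8.83
tool_pos: [0.4558, 0.0336, -0.0196]
orientation: [180.0, -0.0, -85.3]
force: [0.2, -0.4, 0.3]
opening: 0.0341
```

Call:
{"api": "jog_arm", "payload": {
  "commands": [
    [0,0,0,0],
    [0,0,-1,0],
    [0,0,0,0],
    [0,0,-1,0],
    [0,0,0,0],
    [0,0,-1,0],
    [0,0,0,0],
    [0,0,0,0],
    [0,0,0,0],
    [0,0,0,0]
  ]
}}

```text
clock: 9.67
tool_pos: [0.456, 0.0336, -0.0223]
orientation: [-180.0, 0.0, -85.3]
force: [0.2, -0.8, -0.0]
opening: 0.0341
```

Call:
{"api": "jog_arm", "payload": {
  "commands": [
    [0,0,-1,0],
    [0,0,0,0],
    [0,0,0,0],
    [0,0,0,0],
    [0,0,0,0],
    [0,0,0,0],
    [0,0,0,0],
    [0,0,0,0],
    [0,0,0,0],
    [0,0,0,0]
  ],
  "fingers": 0
}}

```text
clock: 10.5
tool_pos: [0.4559, 0.0336, -0.0233]
orientation: [180.0, 0.0, -85.3]
force: [0.1, -0.3, -0.5]
opening: 0.0136
```

```bash
python3 - <<'E'
from h import *
s=snap('wrist','w6');o=s['obs'];print(o['tool_pos'],o['force'],o['opening'])
cv2.imwrite('pics/c9.png',cv2.resize(cv2.imread('pics/w6.png'),(800,600)))
E
```

```text
[ 0.45593646  0.03362226 -0.02334125] [ 0.07582061 -0.34592679 -0.49269309] 0.013553999883213604
```

View pics/c9.png

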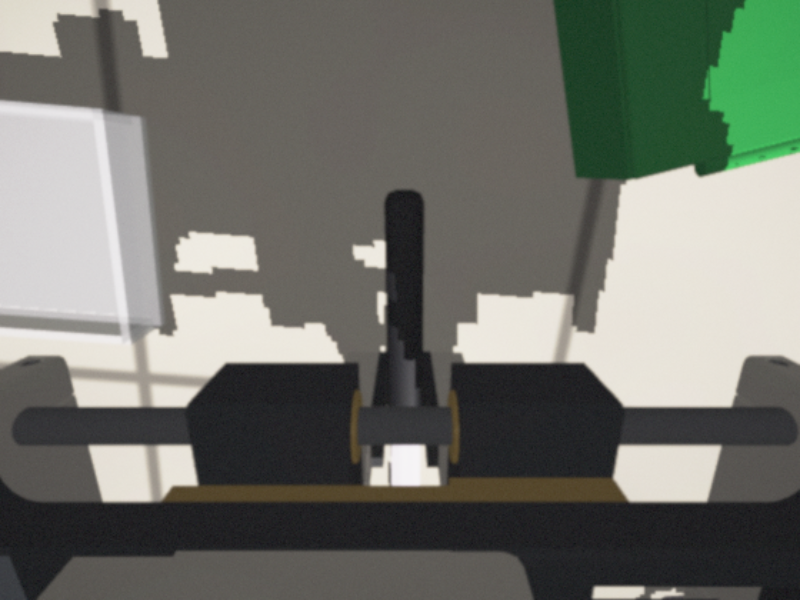

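Gripped: 13.6 mm opening on the 14 mm handle, with the blade running forward. I'll lift it and move to the approach point in front of the tin.

Call:
{"api": "jog_arm", "payload": {
  "commands": [
    [0,0,8,0],
    [0,0,15,0],
    [0,0,22,0],
    [5,0,25,0.4],
    [15,5,0,0.5],
    [25,8,0,0.7],
    [30,10,0,0.9],
    [30,10,0,0.9],
    [30,10,0,0.9],
    [20,6,0,0]
  ]
}}

```text
clock: 11.38
tool_pos: [0.6137, 0.0836, 0.0474]
orientation: [-179.9, -0.0, -80.9]
force: [0.3, 0.8, 0.4]
opening: 0.0135
```

Call:
{"api": "jog_arm", "payload": {
  "commands": [
    [12,4,0,0],
    [7,1,0,0],
    [0,0,-10,0],
    [0,0,-15,0],
    [0,0,-10,0],
    [0,0,-5,0],
    [0,0,0,0],
    [0,0,0,0],
    [0,0,0,0],
    [0,0,0,0]
  ]
}}

```text
clock: 12.22
tool_pos: [0.6304, 0.0878, 0.0075]
orientation: [-179.9, 0.0, -81.0]
force: [0.6, -0.3, 0.4]
opening: 0.0134
```

```bash
python3 - <<'E'
from h import *
s=snap('wrist','w7');sc=snap('scene','s7');o=sc['obs'];print(o['tool_pos'],o['orientation'],o['opening'])
im=cv2.imread('pics/s7.png')[180:340,230:410];cv2.imwrite('pics/c10.png',cv2.resize(im,None,fx=4.4,fy=3.7,interpolation=2))
E
```

```text
[0.6303856  0.08783377 0.00745583] [-1.79925883e+02  1.64989139e-02 -8.10040733e+01] 0.013491131490492721
```

View pics/c10.png

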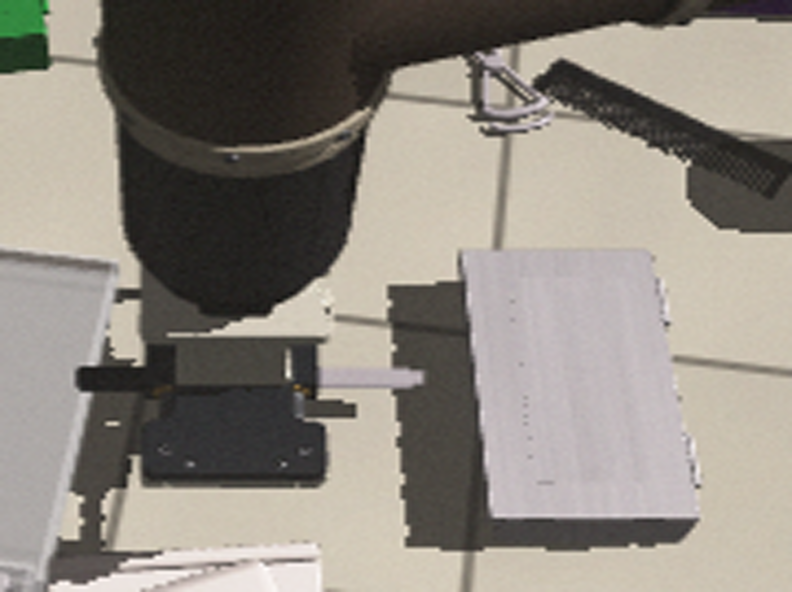

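View pics/w7.png

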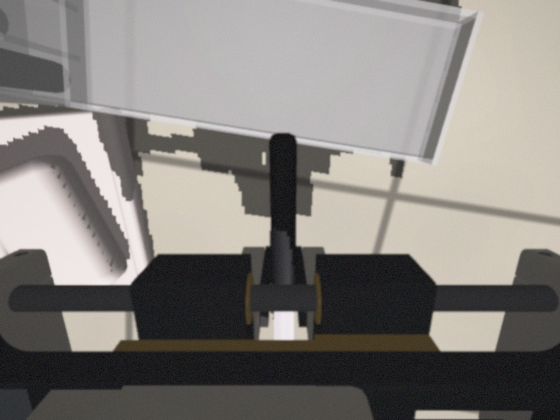

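```bash
python3 - <<'E'
from h import *
np.set_printoptions(precision=4,suppress=True)
sc=load('s7');o=np.array([.6036,.2565]);a=np.radians(99);ex=np.array([np.cos(a),np.sin(a)]);ey=np.array([-np.sin(a),np.cos(a)])
f=lambda l,z:plane(sc,[(230+x/4.4-.4,180+y/3.7-.4) for x,y in l],z)
p=f([(424,379),(318,378)],.0368);print('tip',p);print([( (q[:2]-o)@ex,(q[:2]-o)@ey) for q in p])
p=f([(460,251),(490,518),(698,518),(648,250)],.041);print(p,p.mean(0));print([( (q[:2]-o)@ex,(q[:2]-o)@ey) for q in p])
E
```

```text
tip [[0.6165 0.1829 0.0368]
 [0.6241 0.1316 0.0368]]
[(np.float64(-0.07473620720239312), np.float64(-0.0012240829548550347)), (np.float64(-0.126606347075576), np.float64(-0.0006837064327852832))]
[[0.5314 0.1934 0.041 ]
 [0.6961 0.22   0.041 ]
 [0.6809 0.3151 0.041 ]
 [0.5155 0.2886 0.041 ]] [0.606  0.2543 0.041 ]
[(np.float64(-0.051008177036106855), np.float64(0.0811430381537721)), (np.float64(-0.0505259555365891), np.float64(-0.08562047685788285)), (np.float64(0.04581813485481819), np.float64(-0.08555299109146362)), (np.float64(0.04554254714091987), np.float64(0.08202836904235891))]
```

Call:
{"api": "jog_arm", "payload": {
  "commands": [
    [0,0,-1,0],
    [0,0,-1,0],
    [0,0,0,0],
    [-0.6,4,0,0],
    [-0.6,4,0,0],
    [-0.7,4,0,0],
    [-0.6,4,0,0],
    [-0.6,4,0,0],
    [0,0,0,0],
    [0,0,0,0]
  ]
}}

```text
clock: 13.15
tool_pos: [0.6268, 0.1081, 0.0047]
orientation: [-180.0, -0.0, -81.0]
force: [0.9, -0.2, -0.6]
opening: 0.0137
```

Call:
{"api": "jog_arm", "payload": {
  "commands": [
    [-0.3,2,0,0],
    [-0.3,2,0,0],
    [-0.3,1.6,0,0],
    [-0.3,1.5,0,0],
    [-0.2,1.5,0,0],
    [0,0,0,0],
    [0,0,0,0],
    [0,0,0,0],
    [0,0,0,0],
    [0,0,0,0]
  ]
}}

```text
clock: 13.98
tool_pos: [0.6254, 0.1162, 0.0047]
orientation: [180.0, 0.0, -81.0]
force: [-0.6, -0.3, 0.0]
opening: 0.0136
```

```bash
python3 - <<'E'
from h import *
sc=snap('scene','s8');o=sc['obs'];print(o['tool_pos'],o['orientation'],o['opening'],o['force'],o['moment'])
im=cv2.imread('pics/s8.png')[180:340,230:410];cv2.imwrite('pics/c11.png',cv2.resize(im,None,fx=4.4,fy=3.7,interpolation=2))
E
```

```text
[0.62544124 0.11615523 0.00466228] [ 1.79999856e+02  4.92379599e-04 -8.10200404e+01] 0.013613789452023732 [-0.62505725 -0.31169978  0.00364734] [ 0.06373933  0.07825253 -0.03041513]
```

View pics/c11.png

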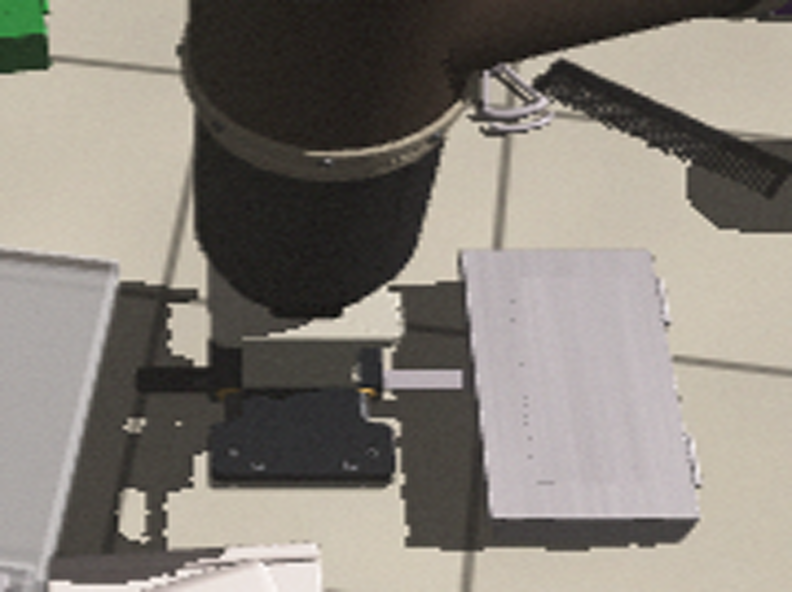

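The blade tip is under the lip at crop (474,378), about 6–7 mm in, with no contact force. Now lift.

Call:
{"api": "jog_arm", "payload": {
  "commands": [
    [0,0.5,1,0],
    [0,0,1,0],
    [0,0,1,0],
    [0,0,1,0],
    [0,0,1,0],
    [0,0,1,0],
    [0,0,1,0],
    [0,0,1,0],
    [0,0,0,0],
    [0,0,0,0]
  ]
}}

```text
clock: 14.87
tool_pos: [0.6252, 0.1167, 0.0125]
orientation: [180.0, -0.0, -81.0]
force: [0.1, 0.9, -3.8]
opening: 0.0135
```

Call:
{"api": "jog_arm", "payload": {
  "commands": [
    [0,0,1,0],
    [0,0,1,0],
    [0,0,1,0],
    [0,0,1,0],
    [0,0,1,0],
    [0,0,1,0],
    [0,0,0,0],
    [0,0,0,0],
    [0,0,0,0],
    [0,0,0,0]
  ]
}}

```text
clock: 15.7
tool_pos: [0.6254, 0.1167, 0.0187]
orientation: [-180.0, -0.0, -81.0]
force: [-0.7, 2.0, -2.6]
opening: 0.0135
```

```bash
python3 - <<'E'
from h import *
sc=snap('scene','s9');o=sc['obs'];print(o['tool_pos'],o['orientation'],o['opening'],o['force'],o['moment'])
im=cv2.imread('pics/s9.png')[180:340,230:410];cv2.imwrite('pics/c12.png',cv2.resize(im,None,fx=4.4,fy=3.7,interpolation=2))
E
```

```text
[0.62544302 0.11673044 0.01866165] [-1.79999763e+02 -2.86218223e-03 -8.10066274e+01] 0.013497381459329305 [-0.67446087  1.95055087 -2.57090345] [ 0.24853724  0.22418484 -0.00416078]
```

View pics/c12.png

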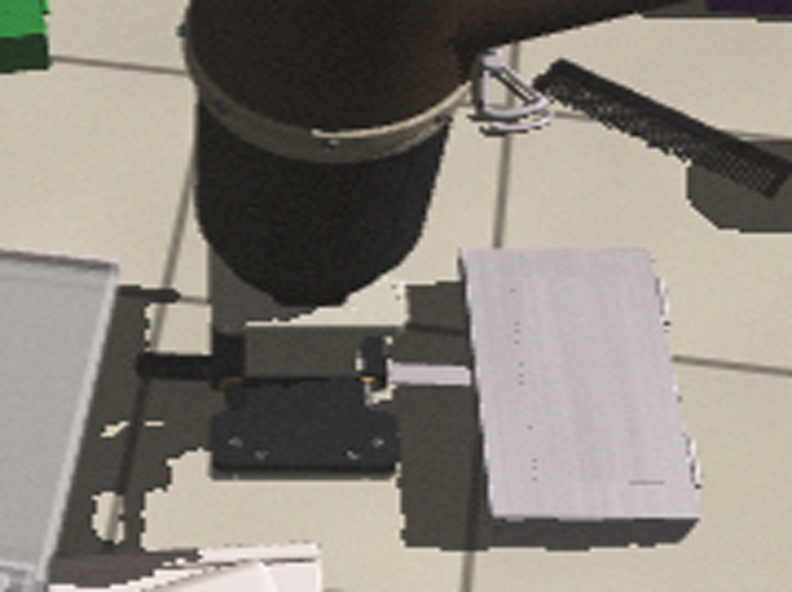

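The lid hasn't moved. The file is pitching in the grip because the lever arm is too long (about 0.3 N m of grip capacity). I'll back out, lay it down in front of the tin and regrip on the blade, nearer the tip.

Call:
{"api": "jog_arm", "payload": {
  "commands": [
    [0,0,-1,0],
    [0,0,-1,0],
    [0.3,-2,0,0],
    [0.5,-3,0,0],
    [0.5,-3,0,0],
    [0.5,-3,0,0],
    [0.3,-2,0,0],
    [0,0,-3,0],
    [0,0,-4,0],
    [0,0,-4,0]
  ]
}}

```text
clock: 16.58
tool_pos: [0.6275, 0.1037, 0.0053]
orientation: [-180.0, 0.0, -81.0]
force: [-0.1, -0.2, -0.4]
opening: 0.0138
```

Call:
{"api": "jog_arm", "payload": {
  "commands": [
    [0,0,-5,0],
    [0,0,-5,0],
    [0,0,-4,0],
    [0,0,-3,0],
    [0,0,-3,0],
    [0,0,-2,0],
    [0,0,-2,0],
    [0,0,-2,0],
    [0,0,-1,0],
    [0,0,-1,0]
  ]
}}

```text
clock: 17.42
tool_pos: [0.6278, 0.1037, -0.0221]
orientation: [-180.0, -0.0, -81.0]
force: [-0.5, -1.0, 2.2]
opening: 0.0138
```

```bash
python3 - <<'E'
from h import *
sc=snap('scene','s10');o=sc['obs'];print(o['tool_pos'],o['orientation'],o['opening'],o['force'],o['moment'])
im=cv2.imread('pics/s10.png')[180:340,230:410];cv2.imwrite('pics/c13.png',cv2.resize(im,None,fx=4.4,fy=3.7,interpolation=2))
E
```

```text
[ 0.62783087  0.10372883 -0.02212513] [-1.79970423e+02 -1.81657893e-03 -8.10053649e+01] 0.013832063887869443 [-0.45207071 -1.04275351  2.24271367] [-0.1253388   0.27253684  0.05901832]
```

View pics/c13.png

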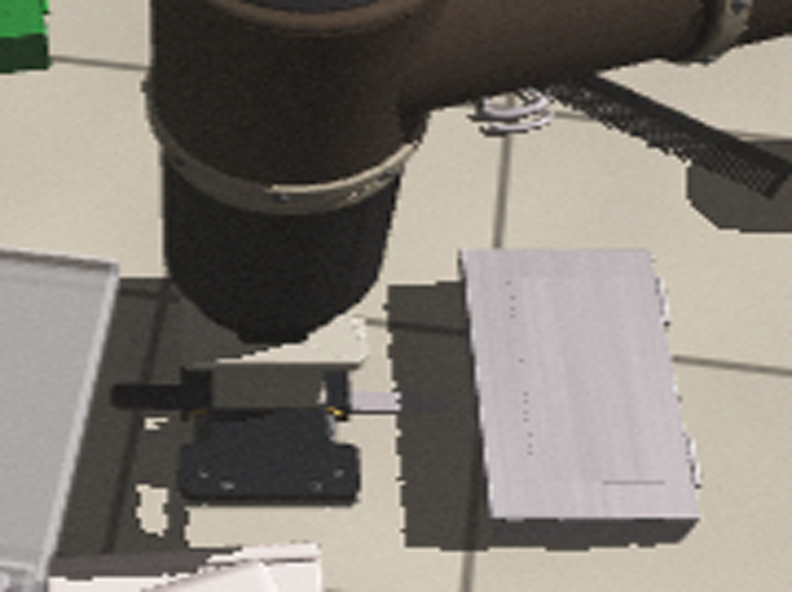

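Call:
{"api": "jog_arm", "payload": {
  "commands": [
    [0,0,0,0],
    [0,0,0,0],
    [0,0,0,0],
    [0,0,0,0],
    [-1,6,0,0],
    [-1.3,8,0,0],
    [-1.3,8,0,0],
    [-1.3,8,0,0],
    [-1.3,8,0,0],
    [-1.3,8,0,0]
  ],
  "fingers": 34
}}

```text
clock: 18.3
tool_pos: [0.6198, 0.1509, -0.0224]
orientation: [180.0, 0.0, -81.0]
force: [0.0, 0.7, 0.6]
opening: 0.0344
```

```bash
python3 - <<'E'
from h import *
s=snap('wrist','w11');sc=snap('scene','s11');o=sc['obs'];print(o['tool_pos'],o['orientation'],o['opening'],o['force'],o['moment'])
im=cv2.imread('pics/s11.png')[180:340,230:410];a=cv2.resize(im,(400,356),interpolation=2)
b=cv2.resize(cv2.imread('pics/w11.png')[80:360,120:440],(400,350));cv2.imwrite('pics/c14.png',np.hstack([a[:350],b]))
E
```

```text
[ 0.61989763  0.15210545 -0.02226083] [-1.79974156e+02  1.17376238e-02 -8.09363454e+01] 0.03415635594844727 [0.44454211 0.15370008 0.07072987] [ 0.17477952  0.12580291 -0.04129594]
```

View pics/c14.png

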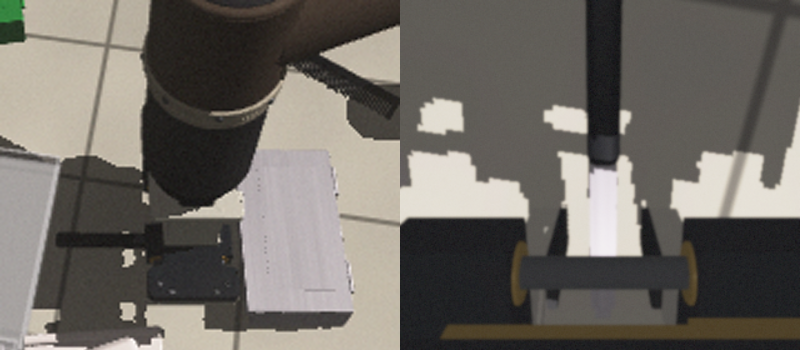

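Call:
{"api": "jog_arm", "payload": {
  "commands": [
    [0,0,0,0],
    [0,0,0,0],
    [0,0,0,0],
    [0,0,0,0],
    [0,0,0,0],
    [0,0,0,0],
    [0,0,0,0],
    [0,0,4,0],
    [0,0,6,0],
    [0,0,6,0]
  ],
  "fingers": 0
}}

```text
clock: 19.23
tool_pos: [0.62, 0.1497, -0.0058]
orientation: [180.0, -0.0, -81.0]
force: [-1.5, -0.2, 0.3]
opening: 0.0105
```

Call:
{"api": "jog_arm", "payload": {
  "commands": [
    [0,0,5,0],
    [0,0,4,0],
    [0,0,2,0],
    [0,0,1,0],
    [0,0,0,0],
    [0,0,0,0],
    [0,0,0,0],
    [0,0,0,0],
    [0,0,0,0],
    [0,0,0,0]
  ]
}}

```text
clock: 20.07
tool_pos: [0.6199, 0.1497, 0.0055]
orientation: [180.0, -0.0, -81.0]
force: [0.1, -0.7, -0.5]
opening: 0.0104
```

```bash
python3 - <<'E'
from h import *
s=snap('wrist','w12');sc=snap('scene','s12');o=sc['obs'];print(o['tool_pos'],o['orientation'],o['opening'],o['force'],o['moment'])
im=cv2.imread('pics/s12.png')[180:340,230:410];a=cv2.resize(im,(400,356),interpolation=2)
b=cv2.resize(cv2.imread('pics/w12.png')[80:360,120:440],(400,350));cv2.imwrite('pics/c15.png',np.hstack([a[:350],b]))
E
```

```text
[0.61998043 0.14970793 0.00550206] [ 1.79986123e+02 -5.31964468e-03 -8.10147886e+01] 0.010026900887207566 [-0.03236449 -0.11772752 -0.65902888] [0.04885989 0.08921383 0.03358473]
```

View pics/c15.png

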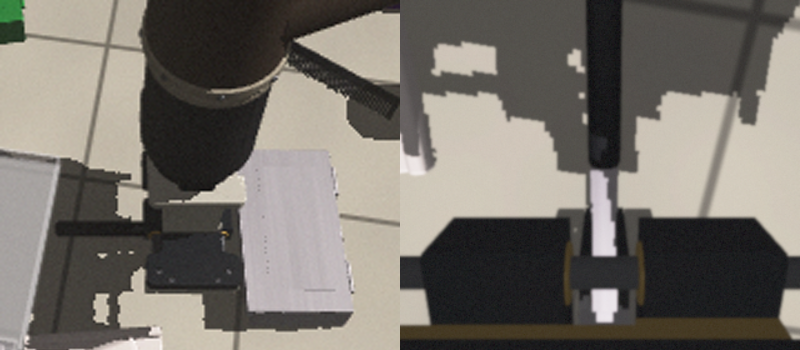

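Call:
{"api": "jog_arm", "payload": {
  "commands": [
    [0,0,-1,0],
    [0,0,0,0],
    [-0.3,2,0,0],
    [-0.3,2,0,0],
    [-0.3,2,0,0],
    [-0.3,2,0,0],
    [-0.3,2,0,0],
    [-0.3,2,0,0],
    [0,0,0,0],
    [0,0,0,0]
  ]
}}

```text
clock: 21.0
tool_pos: [0.6182, 0.1619, 0.0047]
orientation: [180.0, 0.0, -81.0]
force: [-0.1, -0.1, -0.7]
opening: 0.0101
```

Call:
{"api": "jog_arm", "payload": {
  "commands": [
    [0,0,1,0],
    [0,0,1,0],
    [0,0,1,0],
    [0,0,1,0],
    [0,0,1,0],
    [0,0,1,0],
    [0,0,1,0],
    [0,0,1,0],
    [0,0,0,0],
    [0,0,0,0]
  ]
}}

```text
clock: 21.83
tool_pos: [0.6181, 0.1616, 0.0125]
orientation: [180.0, -0.0, -81.0]
force: [0.2, -0.6, -3.7]
opening: 0.0103
```

```bash
python3 - <<'E'
from h import *
s=snap('wrist','w13');sc=snap('scene','s13');o=sc['obs'];print(o['tool_pos'],o['orientation'],o['opening'],o['force'],o['moment'])
im=cv2.imread('pics/s13.png')[180:340,230:410];a=cv2.resize(im,(400,356),interpolation=2)
b=cv2.resize(cv2.imread('pics/w13.png')[80:360,120:440],(400,350));cv2.imwrite('pics/c16.png',np.hstack([a[:350],b]))
E
```

```text
[0.61807481 0.16164481 0.01244902] [ 1.79977949e+02 -6.74390405e-03 -8.10162379e+01] 0.010486796961585906 [ 0.73255563  0.6721628  -2.52933913] [-0.18009922 -0.06421521  0.01233635]
```

View pics/c16.png

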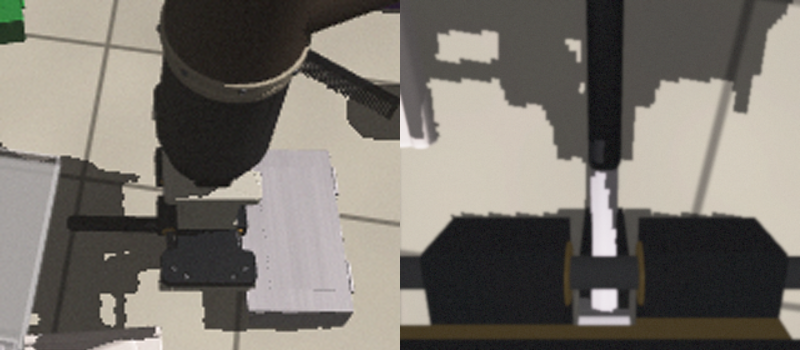

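Call:
{"api": "jog_arm", "payload": {
  "commands": [
    [0,0,1,0],
    [0,0,1,0],
    [0,0,1,0],
    [0,0,1,0],
    [0,0,1,0],
    [0,0,1,0],
    [0,0,0,0],
    [0,0,0,0],
    [0,0,0,0],
    [0,0,0,0]
  ]
}}

```text
clock: 22.77
tool_pos: [0.6186, 0.1618, 0.0191]
orientation: [-180.0, 0.0, -81.0]
force: [0.2, 0.0, -0.5]
opening: 0.01
```

```bash
python3 - <<'E'
from h import *
s=snap('wrist','w14');sc=snap('scene','s14');o=sc['obs'];print(o['tool_pos'],o['orientation'],o['opening'],o['force'],o['moment'])
im=cv2.imread('pics/s14.png')[180:340,230:410];a=cv2.resize(im,(400,356),interpolation=2)
b=cv2.resize(cv2.imread('pics/w14.png')[80:360,120:440],(400,350));cv2.imwrite('pics/c17.png',np.hstack([a[:350],b]))
E
```

```text
[0.61853023 0.16176686 0.01903856] [-1.79961949e+02  5.47946496e-03 -8.10093080e+01] 0.010301002991315747 [-0.21619401  1.34619309 -1.44375311] [ 0.11548315  0.07553695 -0.0445588 ]
```

View pics/c17.png

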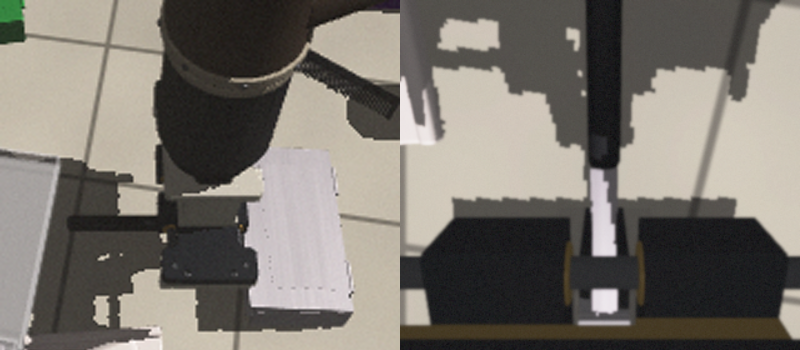

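The lid has popped: it now catches the light differently and the force fell from 3.7 to about 1 N. I'll follow the arc.

Call:
{"api": "jog_arm", "payload": {
  "commands": [
    [-0.3,2,4,0],
    [-0.3,2,4,0],
    [-0.3,2,4,0],
    [-0.4,2,4,0],
    [-0.4,2.5,4,0],
    [-0.4,2.6,4,0],
    [-0.4,2.6,4,0],
    [-0.5,2.6,3,0],
    [-0.5,2.6,3,0],
    [-0.5,2.6,3,0]
  ]
}}

```text
clock: 23.7
tool_pos: [0.6142, 0.1855, 0.056]
orientation: [-180.0, 0.0, -81.0]
force: [0.2, -1.2, -1.3]
opening: 0.0104
```

Call:
{"api": "jog_arm", "payload": {
  "commands": [
    [-0.5,3,3,0],
    [-0.5,3,3,0],
    [-0.5,3.2,3,0],
    [-0.5,3.2,3,0],
    [-0.5,3.2,2.3,0],
    [-0.5,3.5,2.3,0],
    [-0.6,3.5,2.2,0],
    [-0.6,3.5,2.2,0],
    [-0.6,3.5,2.2,0],
    [-0.5,3.5,2.2,0]
  ]
}}

```text
clock: 24.53
tool_pos: [0.6089, 0.2188, 0.0813]
orientation: [-180.0, 0.0, -81.0]
force: [0.3, -0.6, -0.7]
opening: 0.0101
```

```bash
python3 - <<'E'
from h import *
s=snap('wrist','w15');sc=snap('scene','s15');o=sc['obs'];print(o['tool_pos'],o['orientation'],o['opening'],o['force'],o['moment'])
im=cv2.imread('pics/s15.png')[180:340,230:410];a=cv2.resize(im,(400,356),interpolation=2)
b=cv2.resize(cv2.imread('pics/w15.png')[80:360,120:440],(400,350));cv2.imwrite('pics/c18.png',np.hstack([a[:350],b]))
E
```

```text
[0.60908731 0.21940122 0.08173191] [-1.79959834e+02  2.08987683e-02 -8.09889114e+01] 0.010370930561491028 [0.10246728 0.52882727 0.32306567] [-0.0910328   0.10067327  0.02466109]
```

View pics/c18.png

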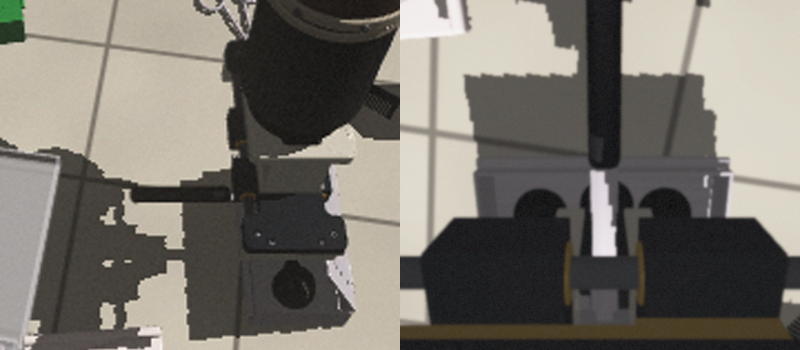

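The lid is opening, and the wrist view shows three dials. I'll continue round the arc.

Call:
{"api": "jog_arm", "payload": {
  "commands": [
    [-0.6,3.9,1.3,0],
    [-0.6,3.9,1.3,0],
    [-0.6,3.9,1.3,0],
    [-0.6,3.9,1.2,0],
    [-0.6,4,1.2,0],
    [-0.6,4,0.3,0],
    [-0.7,4.2,0.3,0],
    [-0.7,4.2,0.3,0],
    [-0.7,4.2,0,0],
    [-0.7,4.2,0,0]
  ]
}}

```text
clock: 25.47
tool_pos: [0.6025, 0.2593, 0.0883]
orientation: [-180.0, 0.0, -81.0]
force: [0.1, -0.6, 0.1]
opening: 0.0107
```

Call:
{"api": "jog_arm", "payload": {
  "commands": [
    [-0.6,4,-0.9,0],
    [-0.6,4,-0.9,0],
    [-0.6,4,-0.9,0],
    [-0.6,4,-0.9,0],
    [-0.6,4,-0.9,0],
    [-0.6,3.7,-1.9,0],
    [-0.6,3.7,-1.9,0],
    [-0.6,3.7,-1.9,0],
    [-0.6,3.6,-2,0],
    [-0.6,3.6,-2,0]
  ]
}}

```text
clock: 26.3
tool_pos: [0.5965, 0.2974, 0.0738]
orientation: [180.0, -0.0, -81.0]
force: [1.0, -0.3, 0.5]
opening: 0.0104
```

Call:
{"api": "jog_arm", "payload": {
  "commands": [
    [-0.4,2.7,-2,0],
    [-0.4,2.7,-2,0],
    [-0.4,2.7,-2,0],
    [-0.4,2.5,-2,0],
    [0,0,0,0],
    [0,0,0,0],
    [0,0,0,0],
    [0,0,0,0],
    [0,0,0,0],
    [0,0,0,0]
  ]
}}

```text
clock: 27.13
tool_pos: [0.5949, 0.3066, 0.066]
orientation: [180.0, -0.1, -81.0]
force: [0.8, -5.8, 0.9]
opening: 0.0105
```

```bash
python3 - <<'E'
from h import *
s=snap('wrist','w16');sc=snap('scene','s16');o=sc['obs'];print(o['tool_pos'],o['orientation'],o['opening'],o['force'],o['moment'])
im=cv2.imread('pics/s16.png')[180:340,230:410];a=cv2.resize(im,(400,356),interpolation=2)
b=cv2.resize(cv2.imread('pics/w16.png')[80:360,120:440],(400,350));cv2.imwrite('pics/c19.png',np.hstack([a[:350],b]))
E
```

```text
[0.59490631 0.30666503 0.06604126] [ 1.79964319e+02 -6.02166634e-02 -8.10372013e+01] 0.010637042114948682 [ 1.58492422 -5.15506211  0.21277466] [-1.71884194 -0.25134697  0.0450345 ]
```

View pics/c19.png

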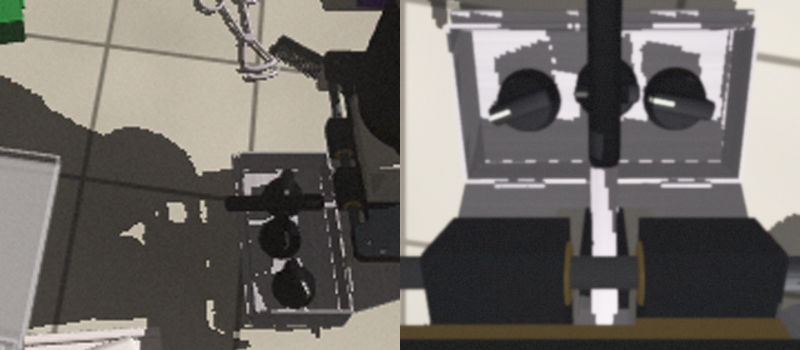

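The lid is on its stop (contact force 5.8 N). The wrist view shows the three dials at crop (525,100), (605,95) and (680,100), with pointers towards tin -y. Next I'll back off and lay the file down in front of the tin.

Call:
{"api": "jog_arm", "payload": {
  "commands": [
    [0.8,-5,0,0],
    [2.5,-15,0,0],
    [4,-25,0,0],
    [4.5,-30,0,0],
    [4.5,-30,0,0],
    [4,-23,0,0],
    [2,-14,-5,0],
    [1,-6,-15,0],
    [0,0,-18,0],
    [0,0,-18,0]
  ]
}}

```text
clock: 28.07
tool_pos: [0.6187, 0.1588, 0.0098]
orientation: [-179.9, 0.1, -81.1]
force: [-0.7, -0.3, -0.6]
opening: 0.0105
```

Call:
{"api": "jog_arm", "payload": {
  "commands": [
    [0,0,-10,0],
    [0,0,-7,0],
    [0,0,-4,0],
    [0,0,-3,0],
    [0,0,-3,0],
    [0,0,-2,0],
    [0,0,-2,0],
    [0,0,-1,0],
    [0,0,0,0],
    [0,0,0,0]
  ]
}}

```text
clock: 28.9
tool_pos: [0.6185, 0.1599, -0.0217]
orientation: [-180.0, 0.0, -81.0]
force: [0.3, 0.4, 1.6]
opening: 0.0107
```

Call:
{"api": "jog_arm", "payload": {
  "commands": [
    [0,0,0,0],
    [0,0,0,0],
    [0,0,0,0],
    [0,0,15,0],
    [0,0,35,0],
    [-2,10,40,0],
    [-4,25,40,0],
    [-4,30,40,0],
    [-4,30,30,0],
    [-4,25,20,0]
  ],
  "fingers": 40
}}

```text
clock: 29.73
tool_pos: [0.6022, 0.2725, 0.1899]
orientation: [-179.8, 0.1, -81.0]
force: [0.9, 0.3, -0.2]
opening: 0.04
```

Call:
{"api": "jog_arm", "payload": {
  "commands": [
    [0,0,0,0],
    [0,0,0,0],
    [0,0,0,0],
    [0,0,0,0],
    [0,0,0,0],
    [0,0,0,0],
    [0,0,0,0],
    [0,0,0,0],
    [0,0,0,0],
    [0,0,0,0]
  ]
}}

```text
clock: 30.57
tool_pos: [0.6015, 0.2707, 0.1858]
orientation: [180.0, -0.0, -81.0]
force: [-0.2, 0.2, -0.1]
opening: 0.0399
```

```bash
python3 - <<'E'
from h import *
s=snap('wrist','w17');sc=snap('scene','s17');o=sc['obs'];print(o['tool_pos'],o['orientation'],o['opening'],o['force'],o['moment'])
E
```

```text
[0.6015064  0.27081626 0.18581152] [ 1.79997803e+02 -9.02887739e-04 -8.10195308e+01] 0.03983862584513338 [-0.15871952 -0.60631059  0.1377422 ] [ 0.00653706  0.06190667 -0.05790972]
```

View pics/w17.png

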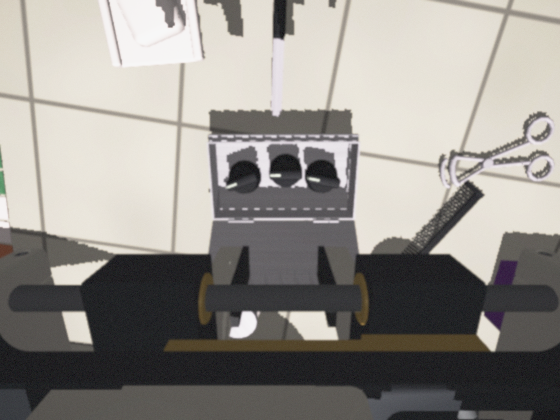

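View pics/s17.png

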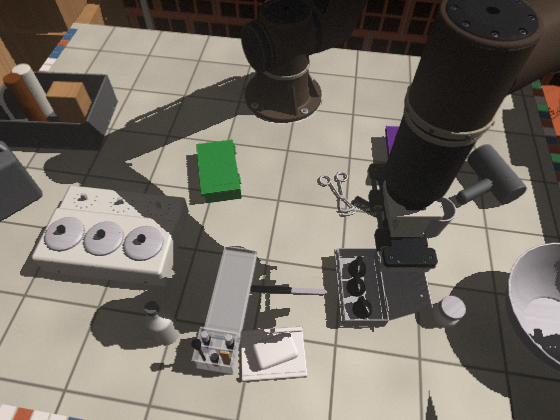

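```bash
python3 - <<'E'
from h import *
im=cv2.imread('pics/w17.png')[130:225,200:370];cv2.imwrite('pics/c20.png',cv2.resize(im,None,fx=4.7,fy=4.7,interpolation=2))
im=cv2.imread('pics/s17.png')[240:335,325:435];cv2.imwrite('pics/c21.png',cv2.resize(im,None,fx=6,fy=6,interpolation=2))
E
```

View pics/c20.png

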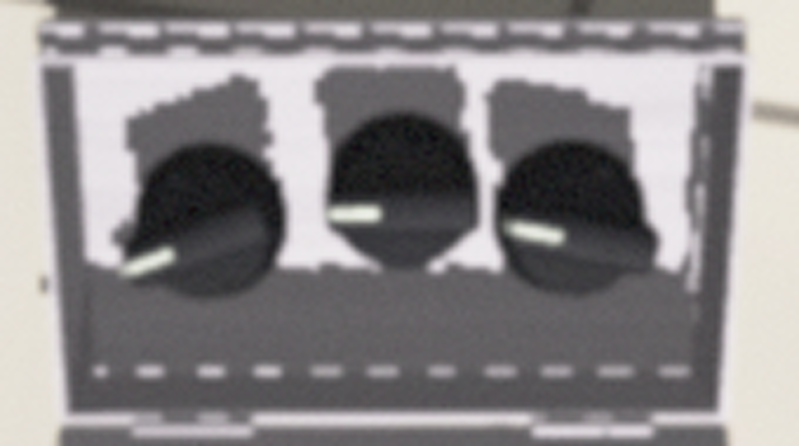

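View pics/c21.png

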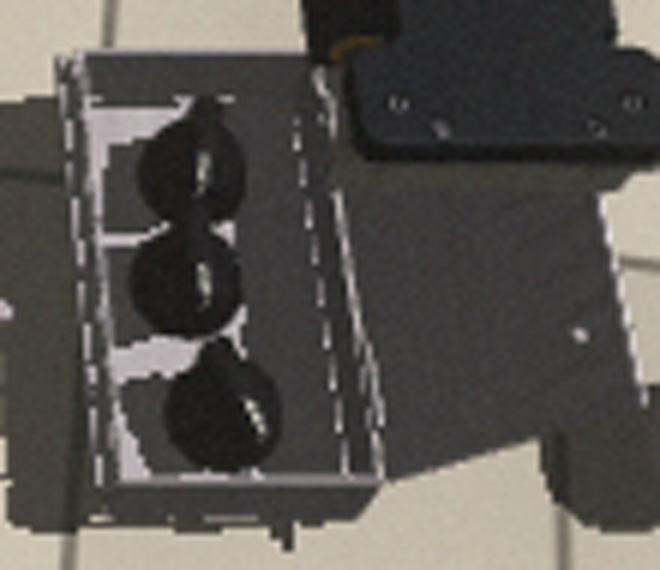

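```bash
cat >> h.py <<'E'
np.set_printoptions(precision=4,suppress=True)
TO=np.array([.6036,.2565]);_a=np.radians(99);EX=np.array([np.cos(_a),np.sin(_a)]);EY=np.array([-np.sin(_a),np.cos(_a)])
def tin(p): p=np.asarray(p)[...,:2]-TO; return np.stack([p@EX,p@EY],-1)
E
python3 - <<'E'
from h import *
s=load('w17');u=lambda l:np.array(l,float)/4.7+[200,130]-.4
c=plane(s,u([(212,220),(404,190),(570,218)]),.022);print('skirt',c,tin(c))
for n,l in dict(A=[(123,270),(174,255),(265,217)],B=[(329,214),(381,213),(478,212)],C=[(505,226),(563,238),(655,250)]).items():
    p=plane(s,u(l),.036);d=p[0]-p[1];d2=p[0]-p[2];print(n,p[:,:2].tolist(),np.degrees(np.arctan2(d[1],d[0])),np.degrees(np.arctan2(d2[1],d2[0])),np.linalg.norm(d2),(p[0]+p[2])/2)
# tin rim corners
r=plane(s,u([(42,60),(742,60),(68,412),(722,412)]),.038);print('rim',tin(r),r)
E
```

```text
skirt [[0.6479 0.2631 0.022 ]
 [0.6015 0.2481 0.022 ]
 [0.5593 0.2485 0.022 ]] [[-0.0004 -0.0448]
 [-0.008   0.0034]
 [-0.0009  0.045 ]]
A [[0.666487157245886, 0.27579816771025367], [0.6546339379691397, 0.27015574712991475], [0.6340275482775709, 0.25746145652592345]] 25.45558396727158 29.462477052584603 0.03728084215027156 [0.6503 0.2666 0.036 ]
B [[0.61891639579168, 0.2543332820894397], [0.6065991460520351, 0.25213967615370386], [0.5836008606836691, 0.24825793841875796]] 10.098059426503688 9.761069913493992 0.03583429670974502 [0.6013 0.2513 0.036 ]
C [[0.5765757650048999, 0.2505977303695593], [0.5621968873336872, 0.2512989627893496], [0.5396055941036251, 0.2507179472201676]] -2.7920017373965855 -0.186309495506186 0.036970366356862634 [0.5581 0.2507 0.036 ]
rim [[-0.0409 -0.0806]
 [-0.0409  0.0813]
 [ 0.045  -0.0806]
 [ 0.0451  0.0827]] [[0.6896 0.2287 0.038 ]
 [0.5296 0.2034 0.038 ]
 [0.6761 0.3136 0.038 ]
 [0.5148 0.2881 0.038 ]]
```

```bash
python3 - <<'E'
from h import *
s=load('s7')
for z in np.arange(.03,.16,.01): print(round(z,3),proj(s,[[.726-.039*.156,.103-.039*-.988*-1,z],[.726,.103,z],[.726+.006,.103+.0385-.077,z]]).round(1).tolist())
print(230+142/4.4,230+325/4.4,180+485/3.7,180+432/3.7)
E
```

```text
0.03 [[263.7, 320.9], [281.8, 326.7], [262.7, 326.6]]
0.04 [[263.6, 319.3], [281.9, 325.1], [262.6, 325.0]]
0.05 [[263.6, 317.6], [282.0, 323.5], [262.6, 323.4]]
0.06 [[263.5, 315.9], [282.1, 321.8], [262.5, 321.7]]
0.07 [[263.4, 314.2], [282.3, 320.1], [262.4, 320.0]]
0.08 [[263.3, 312.4], [282.4, 318.4], [262.3, 318.3]]
0.09 [[263.3, 310.6], [282.5, 316.6], [262.2, 316.5]]
0.1 [[263.2, 308.7], [282.6, 314.8], [262.1, 314.7]]
0.11 [[263.1, 306.8], [282.7, 313.0], [262.0, 312.9]]
0.12 [[263.0, 304.9], [282.9, 311.1], [261.9, 311.0]]
0.13 [[262.9, 302.9], [283.0, 309.2], [261.8, 309.1]]
0.14 [[262.8, 300.9], [283.1, 307.2], [261.7, 307.1]]
0.15 [[262.7, 298.8], [283.2, 305.2], [261.6, 305.1]]
262.27272727272725 303.8636363636364 311.08108108108104 296.7567567567568
```

```bash
python3 - <<'E'
from h import *
im=cv2.imread('pics/scene0.png')[185:225,60:190];cv2.imwrite('pics/c22.png',cv2.resize(im,None,fx=6,fy=6,interpolation=2))
E
```

```text
(no output)
```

View pics/c22.png

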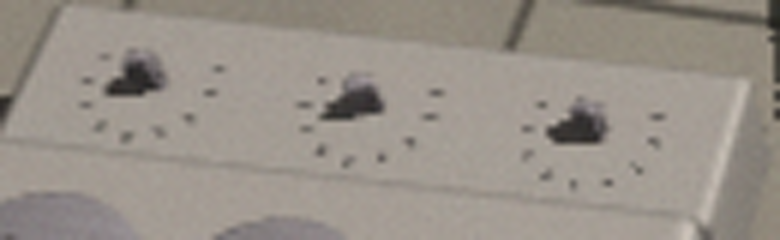

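Call:
{"api": "jog_arm", "payload": {
  "commands": [
    [0,-2,0,-6.9],
    [0,-2,0,-6.9],
    [0,-2,0,-6.9],
    [0,-2,0,-6.9],
    [0,-2,0,-6.9],
    [0,-2,-5,-6.9],
    [0,-2,-10,-6.9],
    [0,-2,-15,-6.9],
    [0,-2,-20,-6.9],
    [0,-2,-20,-6.9]
  ],
  "fingers": 26
}}

```text
clock: 31.5
tool_pos: [0.6018, 0.2511, 0.1157]
orientation: [180.0, 0.1, -150.3]
force: [0.3, -0.8, -1.1]
opening: 0.026
```

Call:
{"api": "jog_arm", "payload": {
  "commands": [
    [0,0,-20,-7],
    [0,0,-20,-7],
    [0,0,-20,-7],
    [0,0,-15,0],
    [0,0,-5,0],
    [0,0,0,0],
    [0,0,0,0],
    [0,0,0,0],
    [0,0,0,0],
    [0,0,0,0]
  ]
}}

```text
clock: 32.33
tool_pos: [0.602, 0.2513, 0.037]
orientation: [180.0, 0.1, -171.0]
force: [-0.0, 0.5, -0.0]
opening: 0.026
```

```bash
python3 - <<'E'
from h import *
s=snap('wrist','w18');sc=snap('scene','s18');o=sc['obs'];print(o['tool_pos'],o['orientation'],o['opening'],o['force'],o['joint_pos'])
im=cv2.imread('pics/s18.png')[180:340,290:450];a=cv2.resize(im,(350,350),interpolation=2)
b=cv2.resize(cv2.imread('pics/w18.png'),(450,350));cv2.imwrite('pics/c23.png',np.hstack([a[:350],b]))
E
```

```text
[0.6019 0.2512 0.0368] [ 179.9605    0.075  -170.9996] 0.02614167098337273 [ 0.4077  0.0418 -0.1638] [  39.758    26.4702  -13.6338    0.0057  -49.8114 -120.7612]
```

View pics/c23.png

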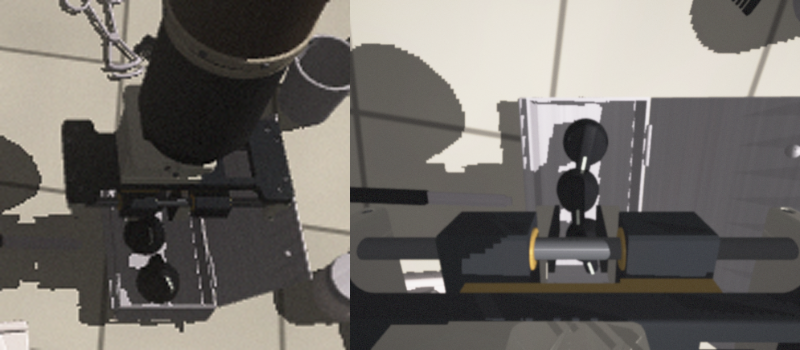

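```bash
python3 - <<'E'
from h import *
s=load('w18')
print(proj(s,[[.6015,.2508,.036],[.650,.2665,.036],[.5585,.2505,.036]]))
im=s['image'][80:330,200:370,::-1];cv2.imwrite('pics/c24.png',cv2.resize(im,None,fx=2.4*1.6,fy=2.4,interpolation=2))
E
```

```text
[[281.8097 244.2828]
 [292.879  308.7066]
 [292.0298 181.7677]]
```

View pics/c24.png

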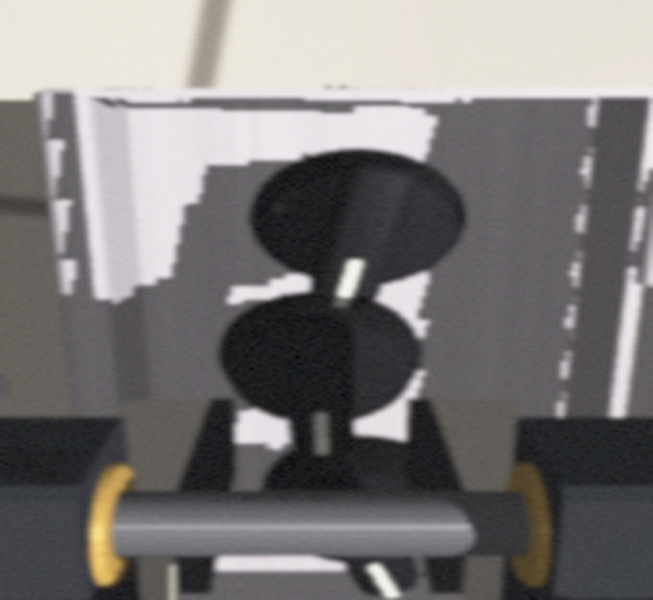

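Call:
{"api": "jog_arm", "payload": {
  "commands": [
    [0,1,-8,0],
    [0,0,-6,0],
    [0,0,-4,0],
    [0,0,-3,0],
    [0,0,-2,0],
    [0,0,-2,0],
    [0,0,-2,0],
    [0,0,-1,0],
    [0,0,0,0],
    [0,0,0,0]
  ]
}}

```text
clock: 33.27
tool_pos: [0.6015, 0.2519, 0.0079]
orientation: [180.0, 0.0, -171.0]
force: [-0.1, 0.1, -0.6]
opening: 0.0259
```

Call:
{"api": "jog_arm", "payload": {
  "commands": [
    [0,0,-0.5,0],
    [0,0,-0.5,0],
    [0,0,-0.5,0],
    [0,0,-0.5,0],
    [0,0,-0.5,0],
    [0,0,-0.5,0],
    [0,0,0,0],
    [0,0,0,0],
    [0,0,0,0],
    [0,0,0,0]
  ]
}}

```text
clock: 34.1
tool_pos: [0.6015, 0.2519, 0.0048]
orientation: [180.0, 0.0, -171.0]
force: [-0.0, -1.4, 0.2]
opening: 0.0261
```

Call:
{"api": "jog_arm", "payload": {
  "commands": [
    [0,0,0,0],
    [0,0,0,0],
    [0,0,0,0],
    [0,0,0,0],
    [0,0,0,0],
    [0,0,0,0],
    [0,0,0,0],
    [0,0,3,0],
    [0,0,4,0],
    [0,0,5,0]
  ],
  "fingers": 0
}}

```text
clock: 34.93
tool_pos: [0.6014, 0.2518, 0.017]
orientation: [-180.0, -0.0, -171.0]
force: [-0.1, -0.4, -1.3]
opening: 0.0115
```

Dial B is held (opening 11.5 mm). I'll lift it and fly over the warmer to look at the shafts.

Call:
{"api": "jog_arm", "payload": {
  "commands": [
    [0,0,25,0],
    [0,0,38,0],
    [0,0,38,0],
    [-2,-15,38,0],
    [-4,-30,30,0],
    [-4,-38,14,0],
    [-4,-38,0,0],
    [-4,-38,0,0],
    [-4,-38,0,0],
    [-4,-38,0,0]
  ]
}}

```text
clock: 35.77
tool_pos: [0.575, 0.016, 0.2003]
orientation: [180.0, 0.1, -171.0]
force: [0.7, 1.0, -0.6]
opening: 0.0114
```

Call:
{"api": "jog_arm", "payload": {
  "commands": [
    [-4,-38,0,0],
    [-4,-38,0,0],
    [-4,-38,0,0],
    [-4,-38,0,0],
    [-4,-38,0,0],
    [-4,-38,0,0],
    [-4,-38,0,0],
    [-4,-38,0,0],
    [-3,-25,0,0],
    [0,-8,0,0]
  ]
}}

```text
clock: 36.6
tool_pos: [0.5394, -0.3229, 0.1995]
orientation: [-180.0, -0.0, -171.2]
force: [-0.2, 0.2, -1.0]
opening: 0.0116
```

Call:
{"api": "jog_arm", "payload": {
  "commands": [
    [0,0,0,0],
    [0,0,0,0],
    [0,0,0,0],
    [0,0,0,0],
    [0,0,0,0],
    [0,0,0,0],
    [0,0,0,0],
    [0,0,0,0],
    [0,0,0,0],
    [0,0,0,0]
  ]
}}

```text
clock: 37.43
tool_pos: [0.5406, -0.3193, 0.1991]
orientation: [180.0, -0.0, -171.0]
force: [0.3, -0.1, -0.1]
opening: 0.0119
```

```bash
python3 - <<'E'
from h import *
s=snap('wrist','w19');sc=snap('top','t19');o=sc['obs'];print(o['tool_pos'],o['orientation'],o['opening'],o['force'])
E
```

```text
[ 0.5406 -0.3194  0.1991] [ 179.9971   -0.001  -171.0152] 0.011597799537232787 [ 0.334  -0.3613 -0.852 ]
```

View pics/w19.png

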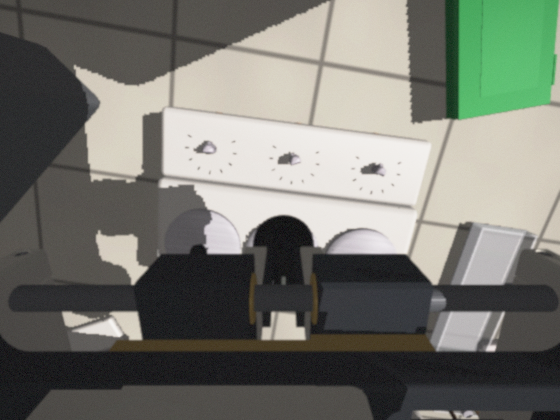

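```bash
python3 - <<'E'
from h import *
im=cv2.imread('pics/w19.png')
t=[cv2.resize(im[y-20:y+20,x-24:x+24],None,fx=8,fy=8,interpolation=cv2.INTER_CUBIC) for x,y in((207,148),(291,160),(376,170))]
t.append(cv2.resize(im[205:300,240:330],(384,320)))
cv2.imwrite('pics/c25.png',np.vstack([np.hstack(t[:2]),np.hstack(t[2:])]))
E
```

```text
(no output)
```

View pics/c25.png

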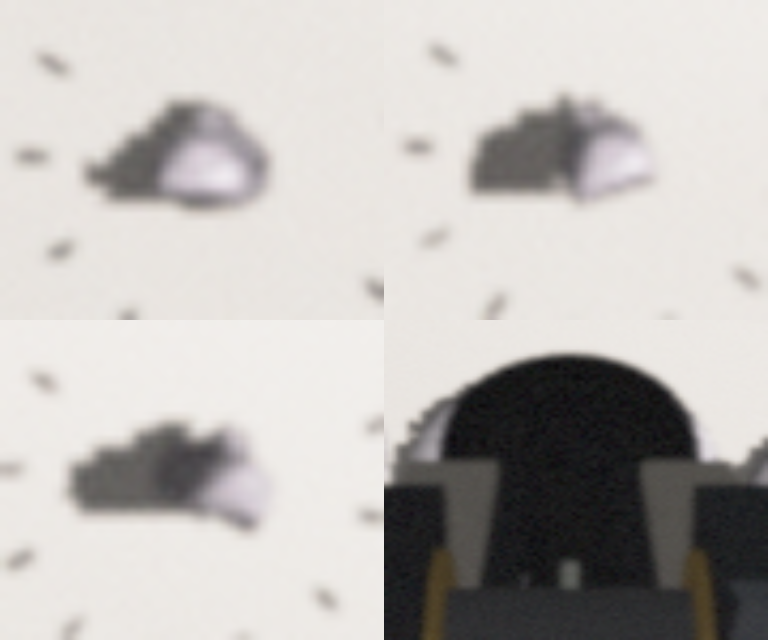

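```bash
python3 - <<'E'
from h import *
s=load('w19')
p=plane(s,[(210.5,147.5),(294,160),(379.5,171)],.077);print(p,np.linalg.norm(p[0]-p[2]))
import copy
for x in(.54,.56,.58):
  for z in(.115,.13):
    q=copy.deepcopy(s);q['obs']['tool_pos']=np.array([x,-.318,z]);print(x,z,proj(q,p).round(0).tolist())
E
```

```text
[[ 0.4997 -0.3994  0.077 ]
 [ 0.4989 -0.3142  0.077 ]
 [ 0.4962 -0.2252  0.077 ]] 0.1742447852496463
0.54 0.115 [[182.0, 159.0], [296.0, 176.0], [412.0, 190.0]]
0.54 0.13 [[188.0, 156.0], [295.0, 172.0], [404.0, 186.0]]
0.56 0.115 [[183.0, 131.0], [301.0, 149.0], [420.0, 164.0]]
0.56 0.13 [[190.0, 130.0], [300.0, 147.0], [411.0, 161.0]]
0.58 0.115 [[185.0, 102.0], [306.0, 120.0], [428.0, 137.0]]
0.58 0.13 [[191.0, 103.0], [304.0, 120.0], [419.0, 136.0]]
```

Call:
{"api": "jog_arm", "payload": {
  "commands": [
    [0,0,-15,0],
    [0,0,-20,0],
    [0,0,-20,0],
    [0,0,-14,0],
    [0,0,-8,0],
    [0,0,-4,0],
    [0,0,0,0],
    [0,0,0,0],
    [0,0,0,0],
    [0,0,0,0]
  ]
}}

```text
clock: 38.37
tool_pos: [0.5412, -0.3196, 0.1192]
orientation: [-180.0, 0.1, -171.0]
force: [-0.5, -0.4, 0.1]
opening: 0.0117
```

```bash
python3 - <<'E'
from h import *
s=snap('wrist','w20');o=s['obs'];print(o['tool_pos'],o['orientation'],o['opening'],o['force'])
P=proj(s,[[ 0.5013,-0.4045 , 0.077 ], [ 0.4989 ,-0.3142 , 0.077 ], [ 0.4962 ,-0.2252 , 0.077 ]]).round().astype(int);print(P)
im=cv2.imread('pics/w20.png')
t=[cv2.resize(im[y-22:y+22,x-26:x+26],None,fx=7.5,fy=7.5,interpolation=cv2.INTER_CUBIC) for x,y in P]
t.append(cv2.resize(im,(390,330)))
cv2.imwrite('pics/c26.png',np.vstack([np.hstack(t[:2]),np.hstack(t[2:])]))
E
```

```text
[ 0.5412 -0.3196  0.1192] [-179.9573    0.0882 -171.0087] 0.011734748796170655 [-0.5404 -0.4124  0.0951]
[[179 158]
 [298 173]
 [412 188]]
```

View pics/c26.png

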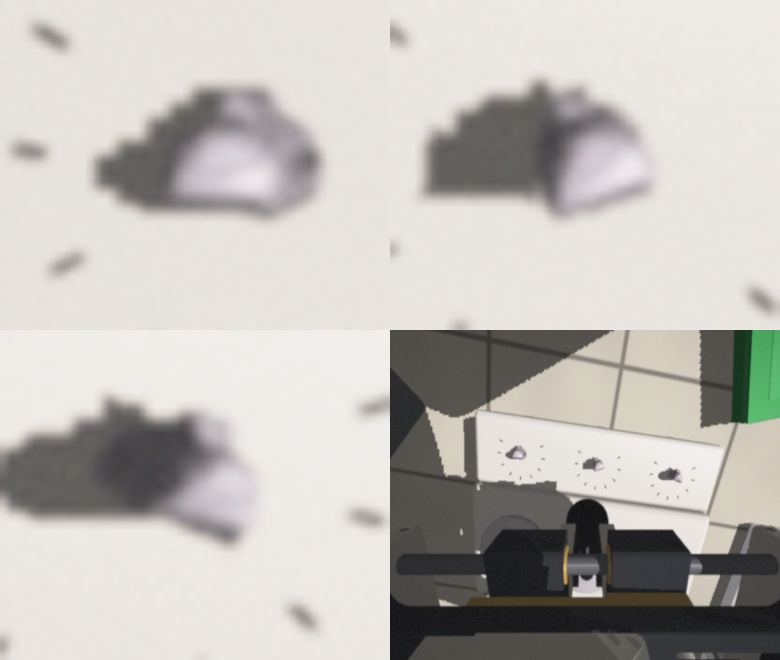

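```bash
python3 - <<'E'
from h import *
s=load('w20')
P=np.array([[179,158],[298,173],[412,188]])
L=[[(172,193),(270,207)],[(558-390,212),(648-390,184)],[(165,505-330),(238,538-330)]]
C=[(245,150),(600-390,150),(215,470-330)]
for k in range(3):
    f=lambda l:np.array(l)/7.5+P[k]-[26,22]-.45
    q=plane(s,f(L[k]),.077);d=q[1]-q[0];a=np.degrees(np.arctan2(d[1],d[0]))-90
    print(2-k,'flat normal',a,np.linalg.norm(d),'mid',q.mean(0), 'est axis',q.mean(0)[:2]-.001*np.array([np.cos(np.radians(a)),np.sin(np.radians(a))]))
# ticks check: none
E
```

```text
2 flat normal 0.7989044905894787 0.009789759434903818 mid [ 0.5042 -0.4021  0.077 ] est axis [ 0.5032 -0.4021]
1 flat normal 26.578758563348998 0.009563701749704912 mid [ 0.5014 -0.3125  0.077 ] est axis [ 0.5005 -0.3129]
0 flat normal -14.659677358714802 0.008718609697720394 mid [ 0.4987 -0.2245  0.077 ] est axis [ 0.4977 -0.2243]
```

```bash
python3 - <<'E'
from h import *
t=cv2.imread('pics/top0.png');s=cv2.imread('pics/scene0.png')
a=[cv2.resize(t[y-10:y+10,x-13:x+13],None,fx=10,fy=10,interpolation=0) for x,y in((377,208),(411,207),(444,205))]
b=[cv2.resize(s[y-10:y+10,x-13:x+13],None,fx=10,fy=10,interpolation=0) for x,y in((84,196),(120,201),(158,205))]
cv2.imwrite('pics/c27.png',np.vstack([np.hstack(a),np.hstack(b)]))
E
```

```text
(no output)
```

View pics/c27.png

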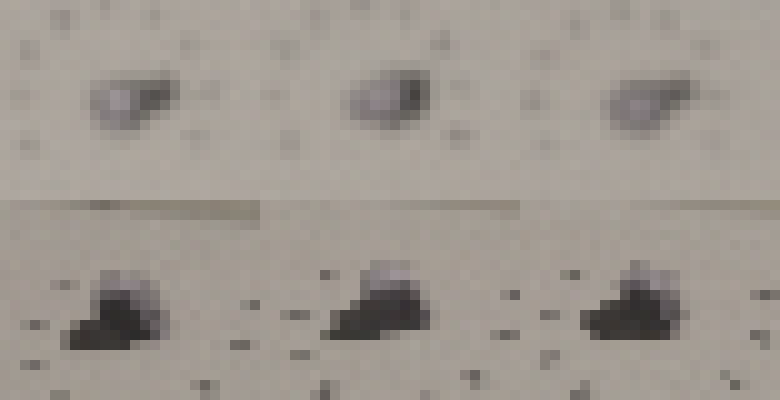

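```bash
python3 - <<'E'
from h import *
def toolproj(s,P):
    o=s['obs'];Rm=R.from_euler('xyz',o['orientation'],degrees=True).as_matrix()
    return proj(s,np.array(o['tool_pos'])+np.array(P)@Rm.T)
for n in('w19','w20'):
    s=load(n);g=cv2.cvtColor(s['image'],cv2.COLOR_RGB2GRAY)
    print(n,'row profile',g[205:225,284]); print(g[232,246:262],g[232,304:322])
    for off in(-.003,0,.003):
        t=np.linspace(0,2*np.pi,60);c=[(off+.0205*np.cos(a),.0205*np.sin(a),z) for z in(.0028,-.0172) for a in t]
        p=toolproj(s,c);print(off,p[:,1].min(),p[:,0].min(),p[:,0].max())
E
```

```text
w19 row profile [232 233 232 232 232 232 232 232 228 188 110  43  18  22  26  25  15  15
  21  29]
[229 225 195 142 114 102  99 114 114  94  61  24  24  27  21  16] [ 27  19  21  24  27  35  78 141 189 221 228 232 232 231 232 232 231 232]
-0.003 219.45422049166788 248.97964311302707 315.7907121385424
0 215.12011525775597 248.81281557258976 315.9536413245277
0.003 210.7459557919475 248.6442936832766 316.1182248473645
w20 row profile [230 229 225 216 197 167 141 126 126 107  68  32  17  25  24  24  18  22
  25  22]
[96 95 97 96 97 99 96 94 88 68 43 27 27 24 17 26] [ 21  22  21  22  20  37  90 163 215 229 230 231 230 231 231 231 231 232]
-0.003 219.45634526807405 248.97826848961478 315.7887072793881
0 215.12228817796452 248.81143560876785 315.95162502766044
0.003 210.74817764106197 248.64290834039605 316.11619698131415
```

Shaft angles from the flats: shaft2 about 1°, shaft1 about 26.5°, shaft0 about -14.7°. The held dial is centred on the TCP. I'll take it to shaft2.

Call:
{"api": "jog_arm", "payload": {
  "commands": [
    [-3,-8,0,-0.8],
    [-5,-10,0,-0.8],
    [-5,-10,0,-0.8],
    [-5,-10,0,-0.8],
    [-5,-10,0,-0.8],
    [-5,-10,0,-0.8],
    [-4,-10,0,-0.8],
    [-4,-8,0,-0.8],
    [-2,-5,0,-0.8],
    [-1,-2,0,-0.8]
  ]
}}

```text
clock: 39.25
tool_pos: [0.5011, -0.4034, 0.1181]
orientation: [180.0, -0.0, -179.1]
force: [0.4, 0.3, -1.2]
opening: 0.0113
```

Call:
{"api": "jog_arm", "payload": {
  "commands": [
    [0,0,-8,0],
    [0,0,-10,0],
    [0,0,-7,0],
    [0,0,-4,0],
    [0,0,-3,0],
    [0,0,-2,0],
    [0,0,0,0],
    [0,0,0,0],
    [0,0,0,0],
    [0,0,0,0]
  ]
}}

```text
clock: 40.08
tool_pos: [0.5019, -0.4025, 0.0846]
orientation: [-180.0, 0.0, -179.0]
force: [-0.1, -0.0, 0.1]
opening: 0.0113
```

```bash
python3 - <<'E'
from h import *
s=snap('wrist','w21');o=s['obs'];sc=snap('scene','s21');print(o['tool_pos'],o['orientation'],o['opening'],o['force'])
a=cv2.resize(cv2.imread('pics/s21.png')[160:260,30:190],(480,300),interpolation=2);b=cv2.resize(cv2.imread('pics/w21.png')[140:340,200:370],(300,300),interpolation=2)
cv2.imwrite('pics/c28.png',np.hstack([a,b]))
E
```

```text
[ 0.5019 -0.4025  0.0846] [-179.9808    0.0404 -179.0077] 0.011345898327565752 [-0.1131 -0.0473  0.1396]
```

View pics/c28.png

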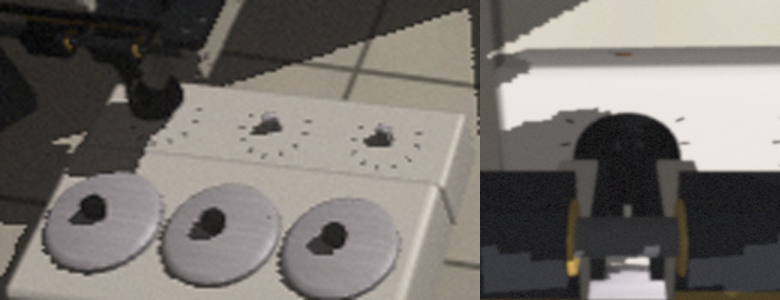

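Call:
{"api": "jog_arm", "payload": {
  "commands": [
    [0,-0.7,-1,0],
    [0,0,-1,0],
    [0,0,-1,0],
    [0,0,-1,0],
    [0,0,-1,0],
    [0,0,-1,0],
    [0,0,-1,0],
    [0,0,-1,0],
    [0,0,0,0],
    [0,0,0,0]
  ]
}}

```text
clock: 41.02
tool_pos: [0.5022, -0.4033, 0.0763]
orientation: [-180.0, 0.1, -179.0]
force: [3.3, -0.3, -0.3]
opening: 0.0116
```

Call:
{"api": "jog_arm", "payload": {
  "commands": [
    [0.6,0,0,0],
    [0,0,-1,0],
    [0,0,-1,0],
    [0,0,-1,0],
    [0,0,0,0],
    [0,0,0,0],
    [0,0,0,0],
    [0,0,0,0],
    [0,0,0,0],
    [0,0,0,0]
  ]
}}

```text
clock: 41.85
tool_pos: [0.5023, -0.4031, 0.0731]
orientation: [180.0, 0.0, -179.0]
force: [3.7, -0.2, -2.0]
opening: 0.0114
```

Call:
{"api": "jog_arm", "payload": {
  "commands": [
    [0.5,0,-1,0],
    [0,0,-1,0],
    [0,0,-1,0],
    [0,0,-1,0],
    [0,0,-1,0],
    [0,0,-1,0],
    [0,0,0,0],
    [0,0,0,0],
    [0,0,0,0],
    [0,0,0,0]
  ]
}}

```text
clock: 42.68
tool_pos: [0.5025, -0.4032, 0.067]
orientation: [180.0, -0.0, -179.0]
force: [0.5, -1.9, 1.4]
opening: 0.0116
```

Call:
{"api": "jog_arm", "payload": {
  "commands": [
    [0,0,-1,0],
    [0,0,-1,0],
    [0,0,-1,0],
    [0,0,-1,0],
    [0,0,-1,0],
    [0,0,-1,0],
    [0,0,0,0],
    [0,0,0,0],
    [0,0,0,0],
    [0,0,0,0]
  ]
}}

```text
clock: 43.52
tool_pos: [0.5028, -0.4029, 0.0627]
orientation: [-180.0, 0.0, -179.0]
force: [-1.2, 5.2, 13.5]
opening: 0.0114
```

```bash
python3 - <<'E'
from h import *
s=snap('wrist','w22');o=s['obs'];sc=snap('scene','s22');print(o['tool_pos'],o['orientation'],o['opening'],o['force'])
a=cv2.resize(cv2.imread('pics/s22.png')[160:260,30:190],(480,300),interpolation=2);b=cv2.resize(cv2.imread('pics/w22.png')[140:340,200:370],(300,300),interpolation=2)
cv2.imwrite('pics/c29.png',np.hstack([a,b]))
E
```

```text
[ 0.5028 -0.4029  0.0627] [-179.9784    0.0296 -178.9788] 0.01137051989562273 [-1.1846  5.1678 13.5245]
```

View pics/c29.png

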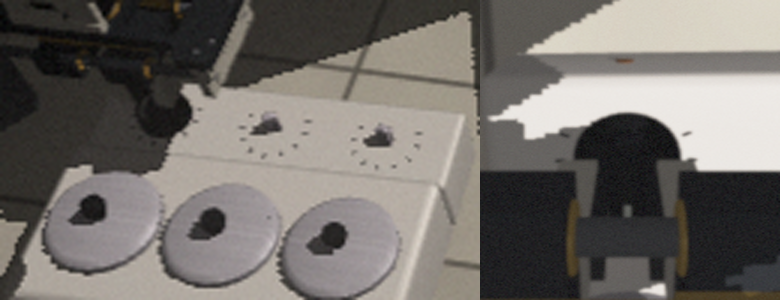

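Call:
{"api": "jog_arm", "payload": {
  "commands": [
    [0,0,0,0],
    [0,0,0,0],
    [0,0,0,0],
    [0,0,5,0],
    [0,0,10,0],
    [0,0,7,0],
    [0,0,0,0],
    [0,0,0,0],
    [0,0,0,0],
    [0,0,0,0]
  ],
  "fingers": 30
}}

```text
clock: 44.45
tool_pos: [0.5024, -0.403, 0.0829]
orientation: [180.0, -0.0, -179.0]
force: [0.3, -0.9, -0.2]
opening: 0.0298
```

Call:
{"api": "jog_arm", "payload": {
  "commands": [
    [0,0,0,0],
    [0,0,0,0],
    [0,0,0,0],
    [0,0,0,0],
    [0,0,0,0],
    [0,0,-4,0],
    [0,0,-3,0],
    [0,0,-2,0],
    [0,0,-2,0],
    [0,0,-1,0]
  ],
  "fingers": 0
}}

```text
clock: 45.28
tool_pos: [0.5025, -0.403, 0.0706]
orientation: [180.0, -0.0, -179.0]
force: [-0.0, 1.7, 1.5]
opening: 0.0004
```

Call:
{"api": "jog_arm", "payload": {
  "commands": [
    [0,0,-0.5,0],
    [0,0,-0.5,0],
    [0,0,-0.5,0],
    [0,0,-0.5,0],
    [0,0,0,0],
    [0,0,0,0],
    [0,0,0,0],
    [0,0,0,0],
    [0,0,0,0],
    [0,0,0,0]
  ]
}}

```text
clock: 46.12
tool_pos: [0.5026, -0.4032, 0.0705]
orientation: [-180.0, 0.0, -179.0]
force: [-2.7, 2.5, 9.0]
opening: 0.0007
```

Contact on the bar top at TCP 0.0705 (fingertips at about 94 mm), so the dial is fully home on shaft2. Now back for dial C.

Call:
{"api": "jog_arm", "payload": {
  "commands": [
    [0,0,25,0],
    [0,0,40,0],
    [0,10,40,0],
    [2,25,25,0],
    [3,38,0,0.5],
    [3,38,0,0.5],
    [3,38,0,0.5],
    [3,38,0,0.5],
    [3,38,0,0.5],
    [3,38,0,0.5]
  ],
  "fingers": 26
}}

```text
clock: 46.95
tool_pos: [0.5226, -0.1384, 0.1995]
orientation: [180.0, 0.1, -176.0]
force: [0.7, -0.7, 0.1]
opening: 0.026
```

Call:
{"api": "jog_arm", "payload": {
  "commands": [
    [3,38,0,0.5],
    [3,38,0,0.5],
    [3,38,0,0.5],
    [3,38,0,0.5],
    [3,38,0,0.5],
    [3,38,0,0.5],
    [4,38,0,0.5],
    [4,38,0,0.5],
    [4,38,0,0.5],
    [4,30,0,0.5]
  ]
}}

```text
clock: 47.78
tool_pos: [0.5566, 0.2347, 0.1993]
orientation: [180.0, 0.0, -170.9]
force: [0.8, -0.4, 0.3]
opening: 0.0261
```

Call:
{"api": "jog_arm", "payload": {
  "commands": [
    [2,15,0,0],
    [1,5,-10,0],
    [0,0,-25,0],
    [0,0,-35,0],
    [0,0,-35,0],
    [0,0,-30,0],
    [0,0,-20,0],
    [0,0,-10,0],
    [0,0,0,0],
    [0,0,0,0]
  ]
}}

```text
clock: 48.62
tool_pos: [0.56, 0.2513, 0.0345]
orientation: [-180.0, 0.0, -171.0]
force: [0.0, 0.4, 0.4]
opening: 0.0258
```

```bash
python3 - <<'E'
from h import *
s=snap('wrist','w23');o=s['obs'];sc=snap('scene','s23');print(o['clock'],o['tool_pos'],o['orientation'],o['opening'],o['force'])
print(proj(s,[[.557,.2515,.036]]))
a=cv2.resize(cv2.imread('pics/s23.png')[180:340,290:450],(360,360),interpolation=2);b=cv2.resize(cv2.imread('pics/w23.png')[120:330,190:400],(440,360),interpolation=2)
cv2.imwrite('pics/c30.png',np.hstack([a,b]))
E
```

```text
48.6167 [0.56   0.2513 0.0345] [-179.9771    0.0009 -171.0325] 0.025819700479245703 [0.017  0.3825 0.4405]
[[283.3842 242.4959]]
```

View pics/c30.png

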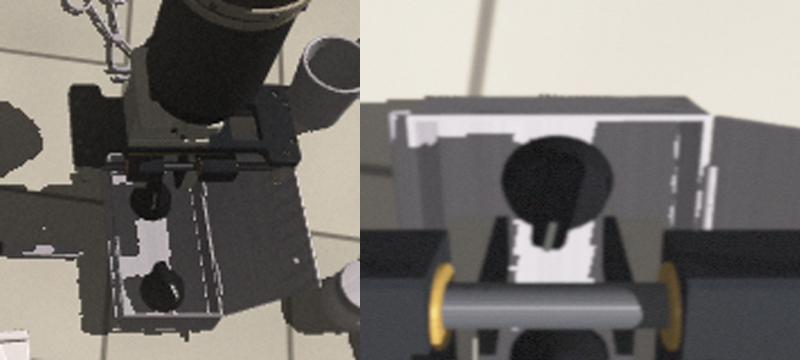

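Call:
{"api": "jog_arm", "payload": {
  "commands": [
    [-3,1,-8,0],
    [-3,0,-6,0],
    [0,0,-4,0],
    [0,0,-3,0],
    [0,0,-2,0],
    [0,0,-2,0],
    [0,0,-2,0],
    [0,0,-1,0],
    [0,0,-1,0],
    [0,0,0,0]
  ]
}}

```text
clock: 49.55
tool_pos: [0.5536, 0.2528, 0.005]
orientation: [-180.0, -0.0, -171.0]
force: [-0.4, 0.3, -0.3]
opening: 0.0258
```

Call:
{"api": "jog_arm", "payload": {
  "commands": [
    [0,0,-0.5,0],
    [0,0,-0.5,0],
    [0,0,0,0],
    [0,0,0,0],
    [0,0,0,0],
    [0,0,0,0],
    [0,0,0,0],
    [0,0,0,0],
    [0,0,0,0],
    [0,0,0,0]
  ],
  "fingers": 0
}}

```text
clock: 50.38
tool_pos: [0.5537, 0.2529, 0.0042]
orientation: [180.0, -0.0, -171.0]
force: [0.7, 0.0, -0.8]
opening: 0.0117
```

Call:
{"api": "jog_arm", "payload": {
  "commands": [
    [0,0,10,0],
    [0,0,30,0],
    [0,0,40,0],
    [0,-10,40,0],
    [-2,-25,20,0],
    [-3,-38,0,1],
    [-3,-38,0,1],
    [-3,-38,0,1],
    [-3,-38,0,1],
    [-3,-38,0,1]
  ]
}}

```text
clock: 51.22
tool_pos: [0.5362, 0.0263, 0.1453]
orientation: [180.0, 0.1, -165.9]
force: [0.4, -0.5, -0.4]
opening: 0.0119
```

Call:
{"api": "jog_arm", "payload": {
  "commands": [
    [-3,-38,0,1.3],
    [-3,-38,0,1.3],
    [-4,-38,0,1.3],
    [-4,-38,0,1.3],
    [-4,-38,0,1.3],
    [-4,-38,0,1.3],
    [-4,-38,0,1.3],
    [-4,-38,0,1.3],
    [-4,-30,0,1.2],
    [-3,-10,0,1]
  ]
}}

```text
clock: 52.05
tool_pos: [0.4989, -0.3198, 0.1448]
orientation: [-180.0, -0.0, -153.5]
force: [0.8, 0.2, -0.3]
opening: 0.0112
```

Call:
{"api": "jog_arm", "payload": {
  "commands": [
    [0,0,-20,0],
    [0,0,-15,0],
    [0,0,-10,0],
    [0,0,-5,0],
    [0,0,0,0],
    [0,0,0,0],
    [0,0,0,0],
    [0,0,0,0],
    [0,0,0,0],
    [0,0,0,0]
  ]
}}

```text
clock: 52.88
tool_pos: [0.5, -0.3161, 0.0947]
orientation: [-180.0, 0.0, -153.4]
force: [-0.4, 0.2, -0.5]
opening: 0.0117
```

```bash
cat >> h.py <<'E'
def toolproj(s,P):
    o=s['obs'];Rm=R.from_euler('xyz',o['orientation'],degrees=True).as_matrix()
    return proj(s,np.array(o['tool_pos'])+np.array(P)@Rm.T)
E
python3 - <<'E'
from h import *
s=snap('wrist','w24');o=s['obs'];print(o['clock'],o['tool_pos'],o['orientation'],o['opening'],o['force'])
g=cv2.cvtColor(s['image'],cv2.COLOR_RGB2GRAY);print(g[205:225,284])
cv2.imwrite('pics/c31.png',cv2.resize(cv2.imread('pics/w24.png')[100:330,150:420],(700,596),interpolation=2))
E
```

```text
52.8833 [ 0.5    -0.3161  0.0947] [-179.9647    0.0369 -153.3975] 0.01173462635480146 [-0.4049  0.1764 -0.5096]
[241 241 241 240 240 241 240 241 240 240 240 239 226 180 111  51  21  27
  22  27]
```

View pics/c31.png

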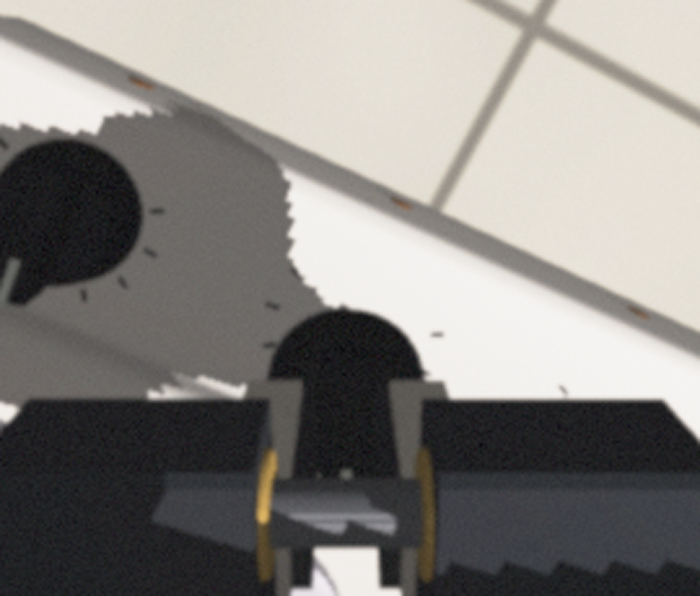

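Call:
{"api": "jog_arm", "payload": {
  "commands": [
    [-1.2,0.6,-4,0],
    [-1,0.6,-4,0],
    [0,0,-3,0],
    [0,0,-2,0],
    [0,0,-1,0],
    [0,0,-1,0],
    [0,0,-1,0],
    [0,0,-1,0],
    [0,0,0,0],
    [0,0,0,0]
  ]
}}

```text
clock: 53.77
tool_pos: [0.4975, -0.3149, 0.0772]
orientation: [-180.0, -0.0, -153.4]
force: [1.1, -0.4, -0.1]
opening: 0.0118
```

Call:
{"api": "jog_arm", "payload": {
  "commands": [
    [0,0,-1,0],
    [0,0,-1,0],
    [0,0,-1,0],
    [0,0,-1,0],
    [0,0,0,0],
    [0,0,0,0],
    [0,0,0,0],
    [0,0,0,0],
    [0,0,0,0],
    [0,0,0,0]
  ]
}}

```text
clock: 54.6
tool_pos: [0.4975, -0.3149, 0.0732]
orientation: [-180.0, 0.0, -153.4]
force: [0.4, 0.5, -1.1]
opening: 0.0114
```

Going on cleanly; now push through the clip.

Call:
{"api": "jog_arm", "payload": {
  "commands": [
    [0,0,-1,0],
    [0,0,-1,0],
    [0,0,-1,0],
    [0,0,-1,0],
    [0,0,-1,0],
    [0,0,-1,0],
    [0,0,-1,0],
    [0,0,-1,0],
    [0,0,0,0],
    [0,0,0,0]
  ]
}}

```text
clock: 55.43
tool_pos: [0.4974, -0.3148, 0.0646]
orientation: [180.0, -0.0, -153.4]
force: [1.8, -0.9, -1.1]
opening: 0.0115
```

Call:
{"api": "jog_arm", "payload": {
  "commands": [
    [0,0,-1,0],
    [0,0,-1,0],
    [0,0,-1,0],
    [0,0,0,0],
    [0,0,0,0],
    [0,0,0,0],
    [0,0,0,0],
    [0,0,0,0],
    [0,0,0,0],
    [0,0,0,0]
  ]
}}

```text
clock: 56.27
tool_pos: [0.4974, -0.3148, 0.0622]
orientation: [180.0, 0.0, -153.4]
force: [1.2, 3.5, 3.0]
opening: 0.0114
```

Call:
{"api": "jog_arm", "payload": {
  "commands": [
    [0,0,0,0],
    [0,0,0,0],
    [0,0,0,0],
    [0,0,5,0],
    [0,0,10,0],
    [0,0,7,0],
    [0,0,0,0],
    [0,0,0,0],
    [0,0,0,0],
    [0,0,0,0]
  ],
  "fingers": 30
}}

```text
clock: 57.1
tool_pos: [0.4973, -0.3148, 0.084]
orientation: [180.0, -0.0, -153.4]
force: [0.3, -0.6, -0.1]
opening: 0.0301
```

Call:
{"api": "jog_arm", "payload": {
  "commands": [
    [0,0,0,0],
    [0,0,0,0],
    [0,0,0,0],
    [0,0,0,0],
    [0,0,0,0],
    [0,0,-4,0],
    [0,0,-3,0],
    [0,0,-2,0],
    [0,0,-2,0],
    [0,0,-1,0]
  ],
  "fingers": 0
}}

```text
clock: 57.93
tool_pos: [0.4973, -0.3149, 0.0717]
orientation: [180.0, -0.0, -153.4]
force: [-0.9, 0.0, 0.3]
opening: 0.0005
```

Call:
{"api": "jog_arm", "payload": {
  "commands": [
    [0,0,-0.5,0],
    [0,0,-0.5,0],
    [0,0,-0.5,0],
    [0,0,-0.5,0],
    [0,0,0,0],
    [0,0,0,0],
    [0,0,0,0],
    [0,0,0,0],
    [0,0,0,0],
    [0,0,0,0]
  ]
}}

```text
clock: 58.77
tool_pos: [0.4976, -0.315, 0.0704]
orientation: [-180.0, 0.0, -153.4]
force: [-2.0, 0.5, 4.7]
opening: 0.0002
```

Dial C is home on shaft1 as well. Now dial A.

Call:
{"api": "jog_arm", "payload": {
  "commands": [
    [0,0,25,0],
    [0,0,40,0],
    [2,10,40,0],
    [6,25,25,-1.3],
    [9,38,0,-1.3],
    [9,38,0,-1.3],
    [9,38,0,-1.3],
    [9,38,0,-1.3],
    [9,38,0,-1.3],
    [9,38,0,-1.3]
  ],
  "fingers": 28
}}

```text
clock: 59.6
tool_pos: [0.5595, -0.05, 0.2]
orientation: [180.0, 0.0, -162.6]
force: [0.8, -0.7, 0.3]
opening: 0.0281
```

Call:
{"api": "jog_arm", "payload": {
  "commands": [
    [9,38,0,-1.3],
    [9,38,0,-1.3],
    [9,38,0,-1.3],
    [9,38,0,-1.3],
    [9,38,0,-1.3],
    [10,38,0,-1.3],
    [10,38,0,-0.7],
    [10,30,0,0],
    [10,15,0,0],
    [4,8,0,0]
  ]
}}

```text
clock: 60.43
tool_pos: [0.6489, 0.2697, 0.1986]
orientation: [-180.0, -0.1, -170.9]
force: [0.3, -0.5, -1.7]
opening: 0.0279
```

Call:
{"api": "jog_arm", "payload": {
  "commands": [
    [0,0,-10,0],
    [0,0,-25,0],
    [0,0,-35,0],
    [0,0,-35,0],
    [0,0,-30,0],
    [0,0,-20,0],
    [0,0,-5,0],
    [0,0,0,0],
    [0,0,0,0],
    [0,0,0,0]
  ]
}}

```text
clock: 61.27
tool_pos: [0.6496, 0.2673, 0.0422]
orientation: [179.9, 0.2, -171.0]
force: [-0.4, -0.5, -0.1]
opening: 0.0277
```

```bash
python3 - <<'E'
from h import *
s=snap('wrist','w25');o=s['obs'];sc=snap('scene','s25');print(o['clock'],o['tool_pos'],o['orientation'],o['opening'],o['force'])
print(proj(s,[[.650,.2665,.036],o['tool_pos']]))
a=cv2.resize(cv2.imread('pics/s25.png')[200:360,290:450],(360,360),interpolation=2);b=cv2.resize(cv2.imread('pics/w25.png')[120:330,190:400],(440,360),interpolation=2)
cv2.imwrite('pics/c32.png',np.hstack([a,b]))
E
```

```text
61.2667 [0.6496 0.2673 0.0422] [ 179.9391    0.1595 -171.0178] 0.027700679683702895 [-0.3936 -0.4715 -0.1005]
[[281.1471 242.257 ]
 [282.4402 245.679 ]]
```

View pics/c32.png

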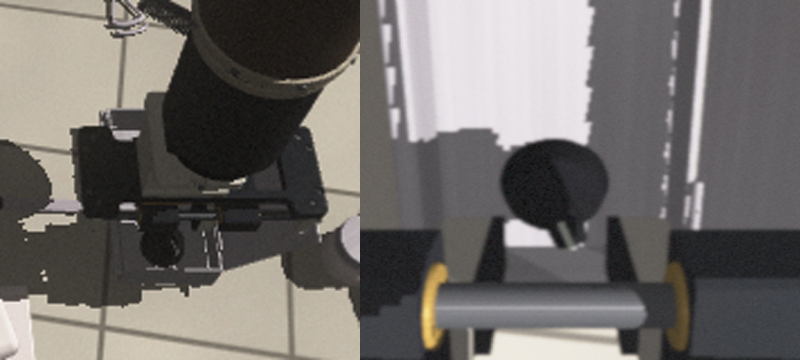

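Call:
{"api": "jog_arm", "payload": {
  "commands": [
    [-1.5,0.5,-8,0],
    [-1.5,0,-8,0],
    [0,0,-6,0],
    [0,0,-4,0],
    [0,0,-3,0],
    [0,0,-3,0],
    [0,0,-2,0],
    [0,0,-1,0],
    [0,0,-1,0],
    [0,0,0,0]
  ]
}}

```text
clock: 62.2
tool_pos: [0.6455, 0.2676, 0.0041]
orientation: [-180.0, -0.0, -171.0]
force: [0.4, -0.5, -0.4]
opening: 0.0282
```

Call:
{"api": "jog_arm", "payload": {
  "commands": [
    [0,0,-0.5,0],
    [0,0,-0.5,0],
    [0,0,0,0],
    [0,0,0,0],
    [0,0,0,0],
    [0,0,0,0],
    [0,0,0,0],
    [0,0,0,0],
    [0,0,0,0],
    [0,0,0,0]
  ],
  "fingers": 0
}}

```text
clock: 63.03
tool_pos: [0.6455, 0.2676, 0.0033]
orientation: [180.0, 0.0, -171.0]
force: [-0.6, 0.4, 1.5]
opening: 0.0117
```

Call:
{"api": "jog_arm", "payload": {
  "commands": [
    [0,0,10,0],
    [0,0,30,0],
    [0,0,40,0],
    [-2,-10,40,0],
    [-8,-28,22,0],
    [-11,-38,0,-1.7],
    [-11,-38,0,-1.7],
    [-11,-38,0,-1.7],
    [-11,-38,0,-1.7],
    [-11,-38,0,-1.7]
  ]
}}

```text
clock: 63.87
tool_pos: [0.5796, 0.038, 0.1462]
orientation: [180.0, 0.1, -179.6]
force: [0.7, -0.4, -0.3]
opening: 0.0115
```

Call:
{"api": "jog_arm", "payload": {
  "commands": [
    [-11,-38,0,-1.7],
    [-11,-38,0,-1.7],
    [-11,-38,0,-1.7],
    [-11,-38,0,-1.7],
    [-11,-38,0,-1.7],
    [-11,-38,0,-1.7],
    [-11,-25,0,-1.7],
    [-6,-11,0,-1.7],
    [0,0,0,-1.6],
    [0,0,0,0]
  ]
}}

```text
clock: 64.7
tool_pos: [0.4971, -0.2252, 0.1458]
orientation: [180.0, 0.0, 165.1]
force: [1.6, 0.3, -0.6]
opening: 0.0118
```

Call:
{"api": "jog_arm", "payload": {
  "commands": [
    [0,0,-20,0],
    [0,0,-15,0],
    [0,0,-10,0],
    [0,0,-5,0],
    [0,0,0,0],
    [0,0,0,0],
    [0,0,0,0],
    [0,0,0,0],
    [0,0,0,0],
    [0,0,0,0]
  ]
}}

```text
clock: 65.53
tool_pos: [0.4977, -0.2245, 0.0956]
orientation: [180.0, 0.0, 165.3]
force: [-0.6, 0.5, -1.1]
opening: 0.0113
```

```bash
python3 - <<'E'
from h import *
s=snap('wrist','w26');o=s['obs'];print(o['clock'],o['tool_pos'],o['orientation'],o['opening'],o['force'])
g=cv2.cvtColor(s['image'],cv2.COLOR_RGB2GRAY);print(g[205:225,284])
cv2.imwrite('pics/c33.png',cv2.resize(cv2.imread('pics/w26.png')[100:330,150:420],(700,596),interpolation=2))
E
```

```text
65.5333 [ 0.4977 -0.2245  0.0956] [179.9908   0.0461 165.2877] 0.011313613706237376 [-0.6234  0.4744 -1.068 ]
[234 235 234 235 234 235 235 236 235 234 235 232 218 182 168 172 146  89
  47  35]
```

View pics/c33.png

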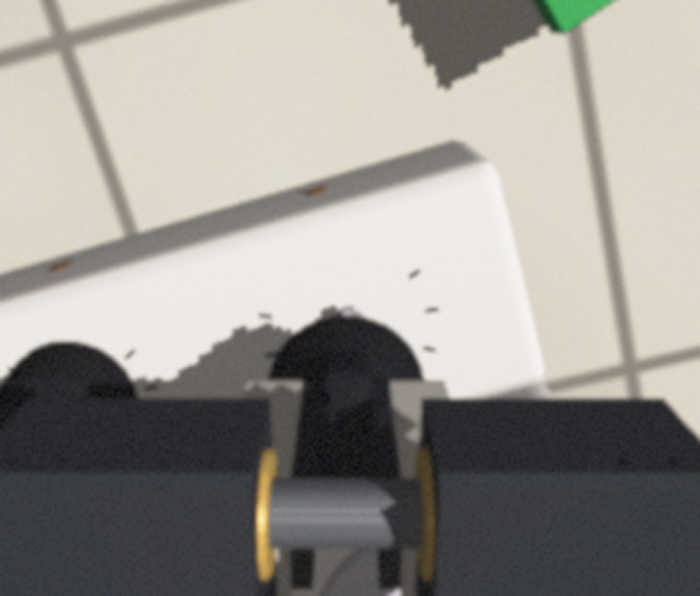

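Call:
{"api": "jog_arm", "payload": {
  "commands": [
    [-2,0.6,-4,0],
    [-2,0.6,-4,0],
    [0,0,-3,0],
    [0,0,-2,0],
    [0,0,-1,0],
    [0,0,-1,0],
    [0,0,-1,0],
    [0,0,-1,0],
    [0,0,-1,0],
    [0,0,0,0]
  ]
}}

```text
clock: 66.42
tool_pos: [0.4934, -0.2232, 0.077]
orientation: [-180.0, -0.0, 165.3]
force: [-1.1, 0.1, -0.7]
opening: 0.0118
```

Call:
{"api": "jog_arm", "payload": {
  "commands": [
    [0,0,-1,0],
    [0,0,-1,0],
    [0,0,-1,0],
    [0,0,-1,0],
    [0,0,0,0],
    [0,0,0,0],
    [0,0,0,0],
    [0,0,0,0],
    [0,0,0,0],
    [0,0,0,0]
  ]
}}

```text
clock: 67.25
tool_pos: [0.4935, -0.2232, 0.0732]
orientation: [180.0, 0.0, 165.3]
force: [-0.7, 0.6, -0.5]
opening: 0.0116
```

Call:
{"api": "jog_arm", "payload": {
  "commands": [
    [0,0,-1,0],
    [0,0,-1,0],
    [0,0,-1,0],
    [0,0,-1,0],
    [0,0,-1,0],
    [0,0,-1,0],
    [0,0,-1,0],
    [0,0,-1,0],
    [0,0,-1,0],
    [0,0,0,0]
  ]
}}

```text
clock: 68.08
tool_pos: [0.493, -0.2231, 0.0635]
orientation: [180.0, -0.1, 165.3]
force: [-2.1, 2.2, -1.6]
opening: 0.0115
```

Call:
{"api": "jog_arm", "payload": {
  "commands": [
    [0,0,-1,0],
    [0,0,-1,0],
    [0,0,-1,0],
    [0,0,0,0],
    [0,0,0,0],
    [0,0,0,0],
    [0,0,0,0],
    [0,0,0,0],
    [0,0,0,0],
    [0,0,0,0]
  ]
}}

```text
clock: 68.92
tool_pos: [0.4938, -0.2233, 0.0613]
orientation: [180.0, 0.0, 165.3]
force: [1.2, 1.5, -1.0]
opening: 0.0115
```

Call:
{"api": "jog_arm", "payload": {
  "commands": [
    [0,0,-1,0],
    [0,0,0,0],
    [0,0,0,0],
    [0,0,0,0],
    [0,0,0,0],
    [0,0,0,0],
    [0,0,0,0],
    [0,0,0,0],
    [0,0,0,0],
    [0,0,0,0]
  ]
}}

```text
clock: 69.75
tool_pos: [0.4939, -0.2232, 0.0612]
orientation: [-180.0, 0.1, 165.3]
force: [-2.1, 4.0, 8.7]
opening: 0.0114
```

Call:
{"api": "jog_arm", "payload": {
  "commands": [
    [0,0,0,0],
    [0,0,0,0],
    [0,0,0,0],
    [0,0,5,0],
    [0,0,10,0],
    [0,0,8,0],
    [3,-1,0,0],
    [0,0,0,0],
    [0,0,0,0],
    [0,0,0,0]
  ],
  "fingers": 30
}}

```text
clock: 70.58
tool_pos: [0.4962, -0.2242, 0.0829]
orientation: [180.0, -0.0, 165.3]
force: [0.1, -0.5, 0.3]
opening: 0.0298
```

Call:
{"api": "jog_arm", "payload": {
  "commands": [
    [0,0,0,0],
    [0,0,0,0],
    [0,0,0,0],
    [0,0,0,0],
    [0,0,0,0],
    [0,0,-4,0],
    [0,0,-3,0],
    [0,0,-2,0],
    [0,0,-2,0],
    [0,0,-1,0]
  ],
  "fingers": 0
}}

```text
clock: 71.42
tool_pos: [0.4962, -0.2242, 0.0707]
orientation: [-180.0, -0.0, 165.3]
force: [0.4, 0.4, -0.5]
opening: 0.0004
```

Call:
{"api": "jog_arm", "payload": {
  "commands": [
    [0,0,-0.5,0],
    [0,0,-0.5,0],
    [0,0,-0.5,0],
    [0,0,-0.5,0],
    [0,0,0,0],
    [0,0,0,0],
    [0,0,0,0],
    [0,0,0,0],
    [0,0,0,0],
    [0,0,0,0]
  ]
}}

```text
clock: 72.25
tool_pos: [0.4964, -0.2243, 0.0704]
orientation: [-180.0, 0.0, 165.3]
force: [-5.1, 3.0, 11.7]
opening: 0.0002
```

All three dials are confirmed home (the fingertips meet each bar top at TCP 0.0704). Next I'll go behind the lid to swing it shut.

Call:
{"api": "jog_arm", "payload": {
  "commands": [
    [0,0,25,0],
    [0,0,40,0],
    [0,5,40,7.1],
    [2,15,30,7.1],
    [5,30,5,7.1],
    [5,38,0,7.1],
    [5,38,0,7.1],
    [5,38,0,7.1],
    [5,38,0,7.1],
    [5,38,0,7.1]
  ]
}}

```text
clock: 73.08
tool_pos: [0.5284, 0.0176, 0.2096]
orientation: [-180.0, 0.1, -137.6]
force: [1.2, 0.0, -0.4]
opening: 0.0002
```

Call:
{"api": "jog_arm", "payload": {
  "commands": [
    [5,38,0,7.1],
    [5,38,0,7.1],
    [5,38,0,7.1],
    [5,38,0,7.1],
    [5,38,0,7.1],
    [5,38,0,7.1],
    [5,38,0,7.1],
    [5,38,0,7.1],
    [6,38,0,0],
    [6,30,0,0]
  ]
}}

```text
clock: 73.92
tool_pos: [0.5803, 0.3906, 0.2089]
orientation: [-180.0, 0.0, -81.0]
force: [0.3, -0.1, 0.9]
opening: 0.0007
```

Call:
{"api": "jog_arm", "payload": {
  "commands": [
    [4,12,0,0],
    [2,3,0,0],
    [0,0,0,0],
    [0,0,-10,0],
    [0,0,-20,0],
    [0,0,-30,0],
    [0,0,-20,0],
    [0,0,-10,0],
    [0,0,0,0],
    [0,0,0,0]
  ]
}}

```text
clock: 74.75
tool_pos: [0.5868, 0.402, 0.1197]
orientation: [-180.0, -0.0, -81.1]
force: [0.1, 0.4, 0.7]
opening: 0.0007
```

```bash
python3 - <<'E'
from h import *
s=snap('wrist','w27');sc=snap('scene','s27');o=sc['obs'];print(o['clock'],o['tool_pos'],o['orientation'],o['opening'],o['force'],tin(o['tool_pos']))
a=cv2.resize(cv2.imread('pics/s27.png')[180:360,260:480],(420,350),interpolation=2);b=cv2.resize(cv2.imread('pics/w27.png'),(380,350),interpolation=2)
cv2.imwrite('pics/c34.png',np.hstack([a,b]))
E
```

```text
74.8 [0.5873 0.4027 0.1207] [-179.9008    0.0416  -81.1251] 0.00023815686195602812 [ 0.0173 -0.5305  0.8549] [ 0.1469 -0.0067]
```

View pics/c34.png

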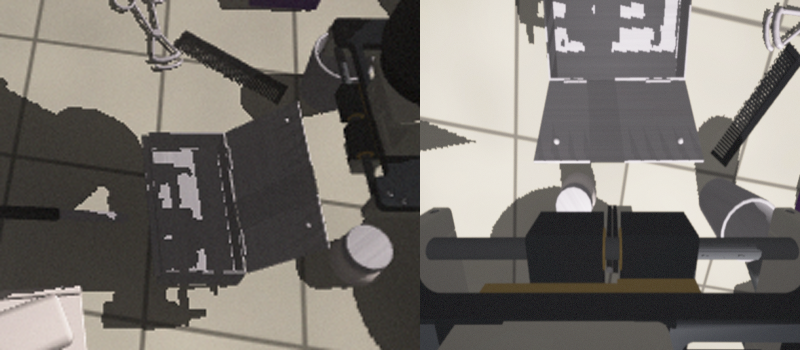

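The tin is empty and the lid is leaning back, with the fingers behind its lip. Lower, then sweep the lid over.

Call:
{"api": "jog_arm", "payload": {
  "commands": [
    [0,0,-15,0],
    [0,0,-18,0],
    [0,0,-11,0],
    [0.8,-5,0,0],
    [1.3,-8,0,0],
    [1.6,-10,0,0],
    [1.6,-10,0,0],
    [1.6,-10,0,0],
    [1.6,-10,0,0],
    [1.6,-10,0,0]
  ]
}}

```text
clock: 75.68
tool_pos: [0.5969, 0.3384, 0.0757]
orientation: [-180.0, 0.0, -81.1]
force: [0.1, 0.6, 0.4]
opening: 0.0006
```

Call:
{"api": "jog_arm", "payload": {
  "commands": [
    [1.3,-8,0,0],
    [1.3,-8,0,0],
    [1.3,-8.4,0,0],
    [1.3,-7.7,1,0],
    [1.2,-7.8,1,0],
    [1.2,-7.7,1,0],
    [1.4,-8.5,-1,0],
    [1.4,-8.6,-2,0],
    [1.3,-8.6,-2,0],
    [0,0,0,0]
  ]
}}

```text
clock: 76.52
tool_pos: [0.608, 0.2644, 0.0725]
orientation: [179.9, -0.0, -81.2]
force: [-0.6, 0.6, 0.3]
opening: 0.0004
```

```bash
python3 - <<'E'
from h import *
s=snap('wrist','w28');sc=snap('scene','s28');o=sc['obs'];print(o['clock'],o['tool_pos'],o['orientation'],o['opening'],o['force'],tin(o['tool_pos']))
a=cv2.resize(cv2.imread('pics/s28.png')[180:360,260:480],(420,350),interpolation=2);b=cv2.resize(cv2.imread('pics/w28.png'),(380,350),interpolation=2)
cv2.imwrite('pics/c35.png',np.hstack([a,b]))
E
```

```text
76.5667 [0.6081 0.2652 0.0727] [179.9482  -0.0314 -81.1811] 0.00041095124595633625 [-0.2781  0.2918  0.2183] [ 0.0079 -0.0058]
```

View pics/c35.png

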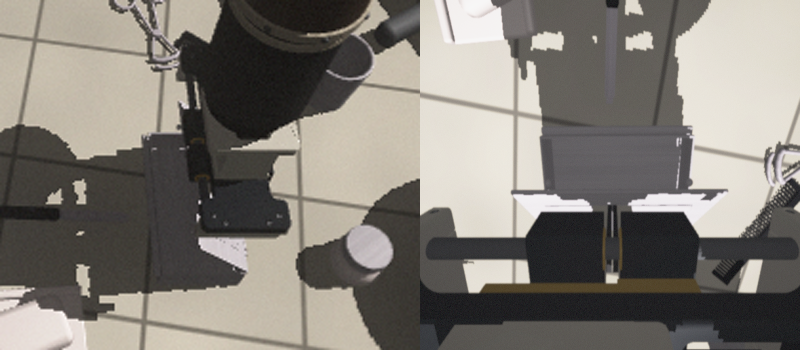

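Call:
{"api": "jog_arm", "payload": {
  "commands": [
    [0.8,-5,-3,0],
    [0.8,-5,-3,0],
    [0.8,-5,-3,0],
    [0.8,-5,-3,0],
    [0.7,-4.7,-3.4,0],
    [0.5,-3.2,-4.6,0],
    [0.5,-3.2,-4.7,0],
    [0.5,-3.2,-4.7,0],
    [0.5,-3.2,-4.6,0],
    [0,0,0,0]
  ]
}}

```text
clock: 77.45
tool_pos: [0.6135, 0.2279, 0.0378]
orientation: [179.9, -0.0, -81.1]
force: [0.1, -0.0, -0.1]
opening: 0.0004
```

Call:
{"api": "jog_arm", "payload": {
  "commands": [
    [0.1,-0.8,-4,0],
    [0.1,-0.8,-4,0],
    [0.1,-0.8,-4,0],
    [0.1,-0.6,-3,0],
    [0.1,-0.5,-2,0],
    [0,0,-2,0],
    [0,0,-1,0],
    [0,0,-1,0],
    [0,0,-1,0],
    [0,0,0,0]
  ]
}}

```text
clock: 78.28
tool_pos: [0.6144, 0.2252, 0.0174]
orientation: [180.0, -0.0, -81.1]
force: [-1.1, -0.9, 2.6]
opening: 0.0006
```

Call:
{"api": "jog_arm", "payload": {
  "commands": [
    [0,0,-0.5,0],
    [0,0,-0.5,0],
    [0,0,-0.5,0],
    [0,0,-0.5,0],
    [0,0,-0.5,0],
    [0,0,-0.5,0],
    [0,0,0,0],
    [0,0,0,0],
    [0,0,0,0],
    [0,0,0,0]
  ]
}}

```text
clock: 79.12
tool_pos: [0.6147, 0.2252, 0.0168]
orientation: [-179.9, -0.0, -81.1]
force: [-8.5, -2.5, 20.1]
opening: 0.0004
```

Call:
{"api": "jog_arm", "payload": {
  "commands": [
    [0,0,15,0],
    [0,0,35,0],
    [0,0,40,0],
    [2,-15,40,0],
    [3,-30,35,0],
    [3,-30,18,0],
    [3,-25,0,0],
    [1,-15,0,0],
    [0,0,0,0],
    [0,0,0,0]
  ],
  "fingers": 36
}}

```text
clock: 79.95
tool_pos: [0.6259, 0.113, 0.1919]
orientation: [179.9, -0.0, -81.2]
force: [-1.0, 0.5, -0.0]
opening: 0.0359
```

Call:
{"api": "jog_arm", "payload": {
  "commands": [
    [0,0,0,0],
    [0,0,0,0],
    [0,0,0,0],
    [0,0,0,0],
    [0,0,0,0],
    [0,0,0,0],
    [0,0,0,0],
    [0,0,0,0],
    [0,0,0,0],
    [0,0,0,0]
  ]
}}

```text
clock: 80.78
tool_pos: [0.6263, 0.1138, 0.1927]
orientation: [-180.0, 0.0, -81.1]
force: [-0.9, 0.1, 0.4]
opening: 0.0362
```

```bash
python3 - <<'E'
from h import *
s=snap('wrist','w29');sc=snap('scene','s29');o=sc['obs'];print(o['clock'],o['tool_pos'],o['orientation'],o['opening'],o['force'],tin(o['tool_pos']))
E
```

```text
80.8333 [0.6263 0.1138 0.1927] [-179.9997    0.0006  -81.1149] 0.0356920986761926 [ 0.0413  0.3015 -0.2432] [-0.1445 -0.0001]
```

View pics/w29.png

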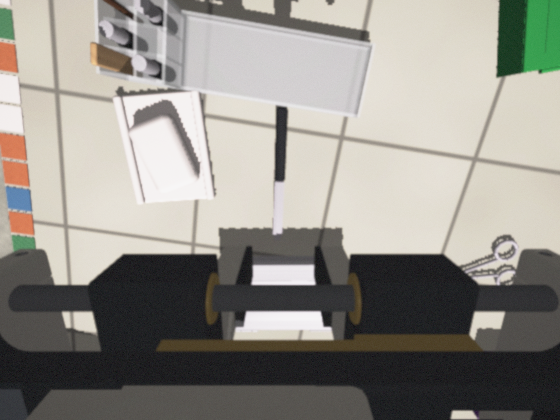

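View pics/s29.png

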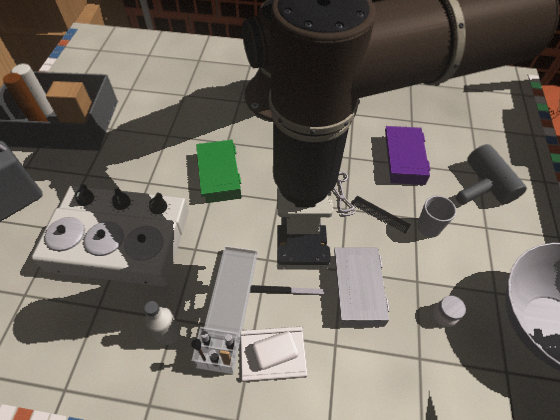

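The tin is shut, three dials stand on the warmer, and the file lies between tray and tin: handle (282,107)–(280,180), tip (278,234).

```bash
python3 - <<'E'
from h import *
s=load('w29');im=cv2.cvtColor(s['image'],cv2.COLOR_RGB2GRAY)
for y in(115,140,165): print(y,im[y,266:298])
p=plane(s,[(281.8,107),(280,180)],.012);print('handle',p,np.linalg.norm(p[0]-p[1]));print('tip',plane(s,[(277.5,234)],.007))
d=p[1]-p[0];print('yaw',np.degrees(np.arctan2(d[1],d[0])))
t=plane(s,[(371,43),(357,115),(188,12),(176,90)],.022);print('tray',t)
E
```

```text
115 [223 225 223 223 222 224 224 223 217 174 102  50  40  50  50  51  53  50
  44  47  65 123 186 217 223 222 222 222 221 221 223 224]
140 [222 221 222 223 221 221 222 219 195 141  77  47  48  50  47  54  52  53
  52  73 132 187 215 219 219 218 218 218 218 219 220 219]
165 [222 222 221 221 222 221 219 215 168  93  43  46  50  54  54  55  52  50
  78 142 195 216 218 220 219 220 219 219 218 218 218 217]
handle [[0.6416 0.0223 0.012 ]
 [0.6306 0.1073 0.012 ]] 0.08570417733578117
tip [[0.6227 0.181  0.007 ]]
yaw 97.33202726872082
tray [[ 0.5579 -0.0552  0.022 ]
 [ 0.556   0.0179  0.022 ]
 [ 0.7512 -0.0537  0.022 ]
 [ 0.7598  0.0232  0.022 ]]
```

Call:
{"api": "jog_arm", "payload": {
  "commands": [
    [3,-15,-15,-0.5],
    [4,-20,-30,-0.5],
    [3,-15,-35,-0.5],
    [0,0,-35,-0.5],
    [0,0,-35,0],
    [0,0,-25,0],
    [0,0,-15,0],
    [0,0,-10,0],
    [0,0,-6,0],
    [0,0,-4,0]
  ]
}}

```text
clock: 81.72
tool_pos: [0.6366, 0.0639, -0.0175]
orientation: [-180.0, -0.0, -83.1]
force: [-0.2, -0.4, 1.0]
opening: 0.0361
```

```bash
python3 - <<'E'
from h import *
s=snap('wrist','w30');o=s['obs'];print(o['clock'],o['tool_pos'],o['orientation'],o['opening'],o['force'])
cv2.imwrite('pics/c36.png',cv2.resize(cv2.imread('pics/w30.png'),(700,525),interpolation=2))
E
```

```text
81.7167 [ 0.6366  0.0639 -0.0175] [-179.992    -0.0049  -83.1026] 0.036100745924939434 [-0.1951 -0.3526  0.9562]
```

View pics/c36.png

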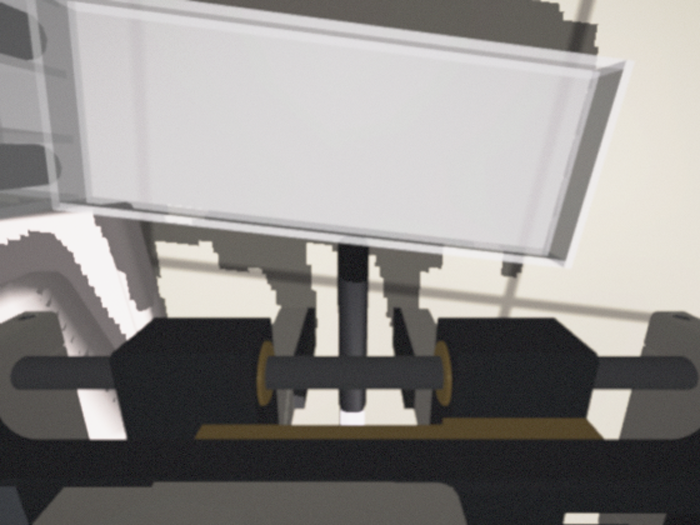

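Call:
{"api": "jog_arm", "payload": {
  "commands": [
    [0,0,-2,0],
    [0,0,-2,0],
    [0,0,-1,0],
    [0,0,0,0],
    [0,0,0,0],
    [0,0,0,0],
    [0,0,0,0],
    [0,0,0,0],
    [0,0,0,0],
    [0,0,0,0]
  ]
}}

```text
clock: 82.6
tool_pos: [0.6364, 0.0638, -0.0223]
orientation: [-180.0, 0.0, -83.1]
force: [0.5, -0.8, -0.0]
opening: 0.036
```

Call:
{"api": "jog_arm", "payload": {
  "commands": [
    [0,0,0,0],
    [0,0,0,0],
    [0,0,0,0],
    [0,0,0,0],
    [0,0,0,0],
    [0,0,0,0],
    [0,0,5,0],
    [0,0,15,0],
    [0,0,25,0],
    [0,0,25,0]
  ],
  "fingers": 0
}}

```text
clock: 83.43
tool_pos: [0.6356, 0.0635, 0.048]
orientation: [179.9, -0.0, -83.1]
force: [0.2, 0.5, 0.0]
opening: 0.0136
```

Call:
{"api": "jog_arm", "payload": {
  "commands": [
    [-6,-3,15,-7],
    [-6,-5,5,-7],
    [-6,-8,0,-7],
    [-4,-9,0,-7],
    [0,-9,0,-7],
    [0,-9,0,-7],
    [0,-9,0,-7],
    [0,-9,0,-7],
    [0,-9,0,-7],
    [0,-8,0,-7]
  ]
}}

```text
clock: 84.27
tool_pos: [0.6142, -0.0147, 0.0681]
orientation: [-180.0, 0.0, -153.5]
force: [-1.3, 0.9, 0.3]
opening: 0.0137
```

Call:
{"api": "jog_arm", "payload": {
  "commands": [
    [0,-3,0,-7],
    [0,0,0,-7],
    [0,0,0,-6.5],
    [0,0,0,-5.5],
    [0,0,0,0],
    [0,0,0,0],
    [0,0,0,0],
    [0,0,0,0],
    [0,0,0,0],
    [0,0,0,0]
  ]
}}

```text
clock: 85.1
tool_pos: [0.6143, -0.0172, 0.0677]
orientation: [-180.0, -0.0, -179.1]
force: [-0.1, -0.0, -0.3]
opening: 0.0137
```

```bash
python3 - <<'E'
from h import *
s=snap('wrist','w31');sc=snap('scene','s31');o=sc['obs'];print(o['clock'],o['tool_pos'],o['orientation'],o['opening'],o['force'])
a=cv2.resize(cv2.imread('pics/s31.png')[200:380,160:340],(400,400),interpolation=2);b=cv2.resize(cv2.imread('pics/w31.png'),(400,400))
cv2.imwrite('pics/c37.png',np.hstack([a,b]))
E
```

```text
85.15 [ 0.6143 -0.0172  0.0677] [ 179.9996   -0.0037 -179.0699] 0.013616230293974192 [-0.006   0.1126 -0.0484]
```

View pics/c37.png

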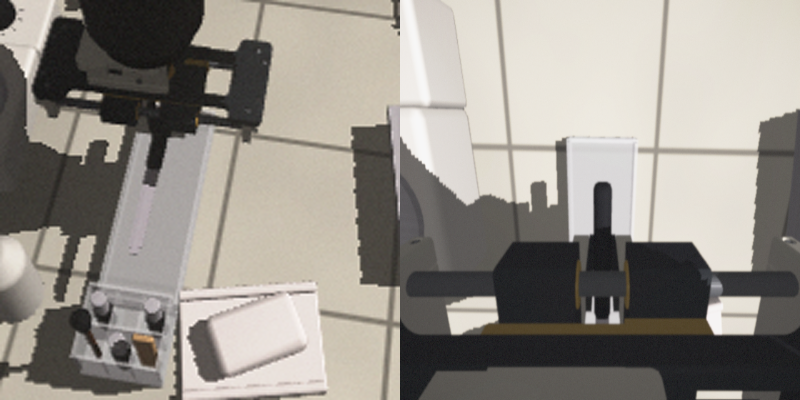

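The file is centred over the tray (tray columns 567–637, file at 603). Lower it.

Call:
{"api": "jog_arm", "payload": {
  "commands": [
    [0,0,-15,0],
    [0,0,-20,0],
    [0,0,-15,0],
    [0,0,-10,0],
    [0,0,-8,0],
    [0,0,-5,0],
    [0,0,-4,0],
    [0,0,-3,0],
    [0,0,-2,0],
    [0,0,0,0]
  ]
}}

```text
clock: 86.03
tool_pos: [0.6144, -0.0172, -0.0143]
orientation: [180.0, 0.0, -179.1]
force: [0.1, -0.5, -0.5]
opening: 0.0138
```

Call:
{"api": "jog_arm", "payload": {
  "commands": [
    [0,0,-1,0],
    [0,0,-1,0],
    [0,0,-1,0],
    [0,0,-1,0],
    [0,0,0,0],
    [0,0,0,0],
    [0,0,0,0],
    [0,0,0,0],
    [0,0,0,0],
    [0,0,0,0]
  ]
}}

```text
clock: 86.87
tool_pos: [0.6143, -0.0172, -0.0183]
orientation: [180.0, 0.0, -179.1]
force: [-0.2, 0.0, -0.3]
opening: 0.0136
```

Call:
{"api": "jog_arm", "payload": {
  "commands": [
    [0,0,-0.8,0],
    [0,0,0,0],
    [0,0,0,0],
    [0,0,0,0],
    [0,0,0,0],
    [0,0,0,0],
    [0,0,0,0],
    [0,0,0,0],
    [0,0,0,0],
    [0,0,0,0]
  ],
  "fingers": 21
}}

```text
clock: 87.7
tool_pos: [0.6143, -0.0172, -0.0191]
orientation: [-180.0, -0.0, -179.1]
force: [-0.5, 0.1, 0.8]
opening: 0.0209
```

Call:
{"api": "jog_arm", "payload": {
  "commands": [
    [0,0,5,0],
    [0,0,10,0],
    [0,0,20,0],
    [0,0,35,0],
    [0,0,40,0],
    [-5,0,40,0],
    [-10,0,40,0],
    [-10,0,30,0],
    [0,0,10,0],
    [0,0,0,0]
  ]
}}

```text
clock: 88.53
tool_pos: [0.5908, -0.017, 0.2162]
orientation: [179.9, 0.5, -179.1]
force: [0.8, -0.2, 0.7]
opening: 0.0207
```

Call:
{"api": "jog_arm", "payload": {
  "commands": [
    [-15,-30,5,0],
    [-15,-35,5,0],
    [-15,-35,5,0],
    [-15,-35,0,0],
    [-10,-35,0,0],
    [-5,-25,0,0],
    [0,-15,0,0],
    [0,0,0,0],
    [0,0,0,0],
    [0,0,0,0]
  ]
}}

```text
clock: 89.37
tool_pos: [0.5141, -0.2269, 0.2253]
orientation: [180.0, -0.1, -179.1]
force: [-0.4, 0.1, -0.6]
opening: 0.0208
```

```bash
python3 - <<'E'
from h import *
s=snap('wrist','w32');sc=snap('scene','s32');o=sc['obs'];print(o['clock'],o['tool_pos'],o['orientation'],o['opening'],o['force'])
im=cv2.imread('pics/s32.png')
cv2.imwrite('pics/c38.png',np.hstack([cv2.resize(im[235:335,325:400],(300,400),interpolation=2),cv2.resize(im[170:270,60:200],(500,400),interpolation=2)]))
E
```

```text
89.4167 [ 0.5142 -0.2266  0.2254] [ 179.9846   -0.0457 -179.0853] 0.020858568427311014 [ 0.4053 -0.5731 -0.1551]
```

View pics/s32.png

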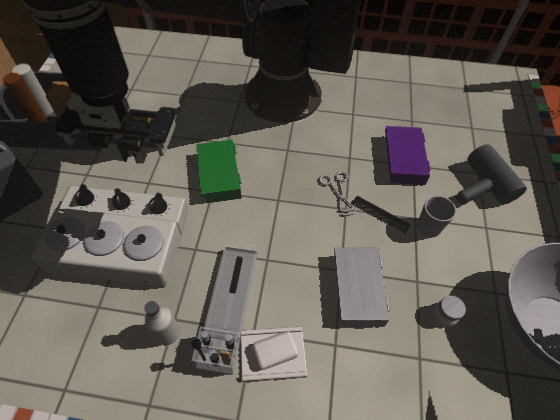

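View pics/c38.png

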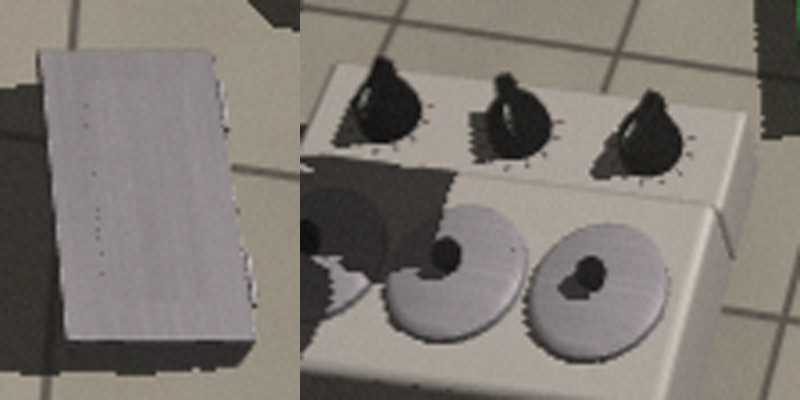

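View pics/w32.png

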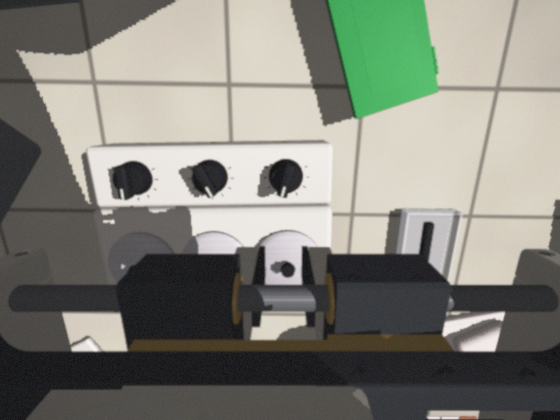

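The final views show the lid flat, with its corners at (334,248) and (389,320) as at the start. Three dials are on the shafts, the file is inside the tray at (234,275), and the other items are in place.

```bash
python3 - <<'E'
from plant import close_job
print(close_job())
E
```

```text
the job is handed in; nothing more can be done
None
```

The job is done and handed in at about 89 s of the 192 s allowed. The tool reports no verdict.

- **Lid:** I prised it open with the file's blade, swung it to its stop, and later pushed it shut with about 20 N near the front. The final picture shows it flat, with its corners where they were at the start. I inferred the click from that force and did not sense it separately.
- **Dials:** The tin held three, and each is on its own shaft. Pressing each grip bar with closed fingers met contact at the height of a fully seated dial; one still on the clip would have stood 11 mm higher.
- **File:** It went into the organiser's open tray last, after the lid was shut. The last pictures show it inside the tray walls.
- **Other things on the ledge:** None look moved in the last pictures, and the gripper was clear of everything when I handed in.

Two things went wrong and were fixed along the way:

- **Fingertip position:** The fingertips sit about 24 mm short of the reported TCP, so my first attempts to grasp the file closed on air.
- **First prise:** Gripping the handle let the file tilt, and the lid did not move. I laid the file down and gripped it by the blade, and the lid then opened.

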